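Weigh out a crystal order from the stock box and put its tray back turned round

ROBOT

A 6-joint arm with a two-finger parallel gripper is mounted at the origin on the work surface. World frame = base frame: x ahead of the robot, y to its left, z up, the work surface at z = 0. Lengths are in m, angles in rad, forces in N, time in s.
With the tool pointing down it reaches from about 0.3 to 0.875 m from the base axis. Payload 6.4 kg.
Tool frame: the origin (TCP) lies on the centre line of the jaws, within the pads' length; the fingertips stand 19 mm ahead of it and the grasp point (between the pads) is the TCP; z points along the fingers, y is the line along which they close (so a half turn about z gives the same grasp; the last joint's range is limited). The gripper opens to 88 mm and grips with 3 to 60 N. Pads are 18 mm wide; open, the fingers measure 123 mm over their backs; the gripper's body (75 mm by 187 mm) begins 45 mm behind the grasp point.
Start: joints at [-1.474, 0.181, 1.607, -0, 1.354, -0.206], TCP at [0.171, -0.549, 0.258] pointing down, gripper open.
Joint ranges: [-2.99, 2.99], [-0.89, 2.07], [0.3, 2.58], [-1.14, 4.28], [0, 2.63], [-3.12, 3.12]. Speed limits (rad/s): [2.57, 2.57, 3.01, 3.14, 3.14, 3.14].

INTERFACE

Orientations are given as a unit quaternion [w, x, y, z].
In Python, from bench import env gives the robot as it stands.
- The arm moves only by the shell command python3 -m jog 'ROWS' [OPENING] [FORCE]. ROWS is JSON, a list of rows, each an object with "offset": the shift along the tool's x, y, z in mm, a list of three; "turn": the turn about the tool's z in degrees. A call has 1 to 8 rows; each row shifts and turns the commanded pose from where the row before left it, along the tool's axes as they then stand; what a row does not reach is not made up. A row lasts 1/12 s, in which the tool goes at most 41.7 mm and 7.16 degrees, less where a joint would pass 70% of its speed; a pose out of reach is approached as far as the arm can. A call with a gripper value outside its range is refused whole. OPENING is the finger opening in mm, from 0 to 88.1, set as the call begins (- or left out, the last holds). The fingers move at their own pace and stop on an object; FORCE is the grip in N (left out, the last holds). Time passes only in rows, so rows that do not move let the fingers close. It gives the time, the measured TCP pose, the force, the opening and the grip force at its end, in the units of the state.
- env.get_obs(): the state, without advancing time (a new reading comes with each control period).
- env.grab_frame(name): name is "scene" or "top" or "wrist"; returns the picture (384x512x3 uint8, blue, green, red); there is no depth.
- env.calibration(name): a dict with "fx", "fy", "cx", "cy" (pixels), "pose" (4x4, takes a point from camera to world coordinates). Camera axes: x right, y down, z forward; pixel columns grow to the right and rows downward; lengths in m; the calibration is good to about 2 mm. A picture is of the moment at which its call begins: read the wrist's pose just before it. calibration takes no time and is no camera call; for the wrist camera it gives the pose at the moment of the call.
- env.sign_off(): hands the job in; it is judged then, once.
Trained networks look in the newest picture that a camera, given by its name, has taken for a name from the list of things; names that differ only in an ending like _2 or _b are one class to them, and where a whole thing is asked for, a point or a joint stands for the part that bears it (a point fixed in the world has none). Each returns a list of dicts, best first, with "p" (0 to 1); they miss things now and then, are a little off and sometimes report something else, mostly with a low value. They report only what shows in the picture. A call takes as long as a camera call. They do not tell look-alikes from the thing itself.
- env.recognise(camera, thing): "box" ([left, top, right, bottom] in pixels, round what is visible of it).
- env.cut_out(camera, thing): "region" (384x512 bool, what is visible of it) and "box" ([left, top, right, bottom] in pixels, round what is visible of it).
- env.landmark_of(camera, thing): "pixel" ([row, column] in pixels: a listed point, or the origin of a listed thing).
The state is a dict: "time": time; "joint_positions": joint angles; "qd": joint speeds; "joint_efforts": joint torques, N m; "position": TCP position; "tcp_rot": TCP orientation; "force": force on the tool from outside, world axes, zero at the start; "torque": the same for the moment, N m; "grip_width": opening from 0.0 (shut) to 1.0 (fully open); "finger_force": force on a finger pad.
Only numpy, scipy, OpenCV 4.12 (cv2) and the standard library are available. Lean on these libraries where they do the work, as an engineer would, in place of code of your own. Each camera call takes 0.05 s, during which the arm holds its last target. There are 200 camera calls.

TASK

Make up the customer's order on the spring scale: draw the tray right out of its sleeve, put every pink crystal the customer picked on the scale pan and top up with purple crystals from the tray until the needle rests in the green band. Leave the purple crystals that are not needed in the tray, turn the tray end for end and slide it back into the sleeve from the front until it is fully home, so that its purple end now shows at the front mouth. Do not disturb the other things on the counter.

Things in the scene. Friction and masses are not known exactly. Their poses are not given: they have to be found in the camera images.
- jig: Fixed grey board 90 x 383 x 4 mm on the counter with a brown card sleeve fixed on it, open at both ends. Origin: at counter height under the middle of the sleeve's front mouth. +y points into the sleeve, x across, z up. Sleeve from y = 0 to 148 mm, inside 57 mm wide, 50 mm high above the board; its top is 57 mm above the counter. Before the mouth the bare board runs to y = -235 mm
- home (a point): Where the tray's centre is when fully home (fixed to the jig, 74 mm inside the mouth). There the tray's 148 mm body is flush with both ends of the sleeve and meets two small steel stops behind it, so it cannot leave by the back; the pulls stick out at each end
- tray_center (a point): Middle of the card tray that slides on the board, 22 mm above its underside; +y to the purple end, x across, z up. About 0.22 kg empty. Body 148 (y) x 50 mm (x), floor 4 mm thick, low walls all round only 9 mm high above the underside; in the middle of each end wall a panel 22 mm wide, 44 mm high, 5 mm thick. At first home in the sleeve, white end at the front mouth
- tray_post (a point): Top of the wooden carrying post in the middle of the tray, to lift it by: 16 mm (tray x) by 22 mm (tray y), top 44 mm above the tray's underside. Crystals stand in a row along the tray, up to two on each side of the post, about 28 and 56 mm from its middle
- tray_white (a point): Centre of the white pull on the tray's white end: an upright tab 12 mm wide (x), 34 mm long (y), 40 mm high, sticking 34 mm out beyond the end wall; the point is 91 mm from the tray's centre, 22 mm above the tray's underside
- tray_purple (a point): Centre of the purple pull on the tray's other, purple end: the same in size and height
- scale_pan (a joint): How far the pan of the spring scale has sunk, m: 0 when empty, about 0.006 for each crystal, 0.040 at the bottom. The red needle is in the green band (drawn on the white dial plate that faces away from the robot) at 0.024, give or take 0.003
- pan (a point): Middle of the upper face of the scale's flat steel pan, 90 mm (x) x 140 mm (y), with a rim 5 mm high; it moves up and down with the pan (85 mm above the counter when empty). z up. The grey scale under it is 90 x 120 mm and fixed; a dial plate stands 60 mm from its middle on the +x side, its top 77 mm above the counter
- rose1_c (a point): Customer's pick: pink rose-quartz point-topped crystal, square 24 x 24 mm, straight sides to 22 mm, paler pyramid tip to 34 mm, about 42 g (they differ by a few per cent). The point is its centre, 17 mm above its foot; z runs up to the tip, x and y square to its flat sides. Stands at first on a thin black pad (130 x 150 x 4 mm, fixed) on the counter; None if absent
- rose2_c (a point): Customer's pick: pink rose-quartz point-topped crystal, square 24 x 24 mm, straight sides to 22 mm, paler pyramid tip to 34 mm, about 42 g (they differ by a few per cent). The point is its centre, 17 mm above its foot; z runs up to the tip, x and y square to its flat sides. Stands at first on a thin black pad (130 x 150 x 4 mm, fixed) on the counter; None if absent
- rose3_c (a point): Customer's pick: pink rose-quartz point-topped crystal, square 24 x 24 mm, straight sides to 22 mm, paler pyramid tip to 34 mm, about 42 g (they differ by a few per cent). The point is its centre, 17 mm above its foot; z runs up to the tip, x and y square to its flat sides. Stands at first on a thin black pad (130 x 150 x 4 mm, fixed) on the counter; None if absent
- amethyst1_c (a point): Stock: purple amethyst point-topped crystal, square 24 x 24 mm, straight sides to 22 mm, paler pyramid tip to 34 mm, about 42 g (they differ by a few per cent). The point is its centre, 17 mm above its foot; z runs up to the tip, x and y square to its flat sides. Stands at first in the tray, inside the sleeve, its sides square to the tray; None if absent
- amethyst2_c (a point): Stock: purple amethyst point-topped crystal, square 24 x 24 mm, straight sides to 22 mm, paler pyramid tip to 34 mm, about 42 g (they differ by a few per cent). The point is its centre, 17 mm above its foot; z runs up to the tip, x and y square to its flat sides. Stands at first in the tray, inside the sleeve, its sides square to the tray; None if absent
- amethyst3_c (a point): Stock: purple amethyst point-topped crystal, square 24 x 24 mm, straight sides to 22 mm, paler pyramid tip to 34 mm, about 42 g (they differ by a few per cent). The point is its centre, 17 mm above its foot; z runs up to the tip, x and y square to its flat sides. Stands at first in the tray, inside the sleeve, its sides square to the tray; None if absent
- amethyst4_c (a point): Stock: purple amethyst point-topped crystal, square 24 x 24 mm, straight sides to 22 mm, paler pyramid tip to 34 mm, about 42 g (they differ by a few per cent). The point is its centre, 17 mm above its foot; z runs up to the tip, x and y square to its flat sides. Stands at first in the tray, inside the sleeve, its sides square to the tray; None if absent
- calculator: Bystander, not to be disturbed: white pocket calculator 50 x 90 x 14 mm; origin under its middle
- tower: Bystander, not to be disturbed: green crystal tower, 30 mm across, 72 mm tall; origin under its middle
- tape: Bystander, not to be disturbed: roll of clear tape, 90 mm across, 25 mm high, lying flat; origin under its middle
- geode: Bystander, not to be disturbed: grey half geode 70 x 60 x 45 mm; origin under its middle
- pyramid: Bystander, not to be disturbed: green pyramid 44 mm square, 42 mm high; origin under its middle
- jar: Bystander, not to be disturbed: amber jar, 56 mm across, 70 mm tall; origin under its middle
Mind the look-alikes: they are no part of the job. There is more than one size of the part that bears tray_center; the job needs the smaller. What is shaped like the part that bears rose3_c but turquoise is not meant.

How it is judged:
By the outcome, as a careful person would: the job done as asked, in the order asked, and still so for the second after the job is handed in, with the robot touching nothing.
Of rose1, rose2, rose3 only 1 to 3 are there at a start; the rules pass over those that are not, and their reading is None.
Of amethyst1, amethyst2, amethyst3, amethyst4 only 3 to 4 are there at a start; the rules pass over those that are not, and their reading is None.
At some moment in a run one of rose1, rose2, rose3 may be knocked a few centimetres aside while the robot is not near it.
It also fails if it takes over 192 s, if anything falls off the work surface, if the arm or the gripper's body presses on something with over 40 N, if the wrist force passes 120 N, or if a joint passes its speed limit or range.

## Working session

There is one attempt and no reset: what is moved stays moved. The work goes in short steps, Python scripts to look and compute and a shell command to move; the robot and the scene stay as the last step left them, time stands still between calls to the robot, and variables do not carry over. Pictures are saved under pics/ and viewed, at most 14 in all, crops included, and the job is handed in when it is done.

```bash
ls; mkdir -p pics
python3 - <<'E'
from bench import env
import cv2
for n in ["scene","top"]:
    cv2.imwrite(f"pics/{n}0.png",env.grab_frame(n))
    c=env.calibration(n); print(n,c["fx"],c["cx"],c["cy"],c["pose"])
    for t in ["jig","tray_center","tray_post","tray_white","tray_purple","pan","rose1_c","amethyst1_c","calculator","tower","tape","geode","pyramid","jar"]:
        print(t,[(round(d["p"],2),[round(float(v)) for v in d["pixel"]]) for d in env.landmark_of(n,t)[:6]])
print(env.get_obs())
E
```

```text
pics
scene 409.6599731827065 254.41727483535797 179.49553845745277 [[-0.36350851  0.5659636  -0.73996403  1.26496716]
 [ 0.93158603  0.22340113 -0.28677413  0.30657114]
 [ 0.00300509 -0.79358499 -0.60845199  0.6863573 ]
 [ 0.          0.          0.          1.        ]]
jig [(0.72, [200, 273]), (0.42, [234, 279])]
tray_center [(0.62, [157, 360])]
tray_post [(0.85, [148, 362]), (0.53, [235, 275])]
tray_white [(0.96, [170, 330]), (0.82, [186, 262]), (0.72, [198, 270])]
tray_purple [(0.8, [144, 390]), (0.58, [209, 334]), (0.58, [250, 134])]
pan [(0.79, [190, 173])]
rose1_c [(0.72, [238, 254])]
amethyst1_c []
calculator [(0.62, [281, 214]), (0.45, [234, 297])]
tower [(0.62, [232, 229])]
tape [(0.6, [168, 118])]
geode [(0.68, [250, 134])]
pyramid [(0.92, [253, 414]), (0.63, [189, 265]), (0.32, [198, 272])]
jar [(0.58, [301, 282])]
top 380.55759326917 251.912927796523 181.8932234721921 [[ 0.03041499 -0.98722896  0.15637746  0.36756953]
 [-0.99949982 -0.03139527 -0.00380198 -0.00997434]
 [ 0.00866294 -0.1561836  -0.98769005  0.96322696]
 [ 0.          0.          0.          1.        ]]
j
[... 565 characters left out ...]
ons': array([-1.47432296e+00,  1.80791252e-01,  1.60701042e+00, -1.46863822e-05,
        1.35382504e+00, -2.06293739e-01]), 'qd': array([-8.33984926e-04, -6.91721264e-04, -6.72839014e-04,  9.18671458e-05,
        3.03385106e-04,  3.42727589e-04]), 'joint_efforts': array([ 3.70864700e-04, -4.33826959e+01, -3.42167294e+01,  7.03202980e-02,
        3.09282239e-02, -2.08634560e-05]), 'position': array([ 0.17145971, -0.54884289,  0.25771434]), 'tcp_rot': array([-1.73970021e-05,  9.88563137e-01,  1.50807571e-01, -6.22558567e-06]), 'force': array([-0.90489903, -0.26426888, -0.00419729]), 'torque': array([ 0.02883791,  0.00559196, -0.0335764 ]), 'finger_force': 0.0, 'grip_width': 1.0018206626562145}
```

View pics/top0.png

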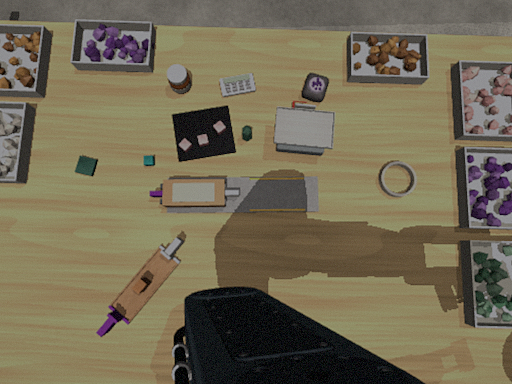

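View pics/scene0.png

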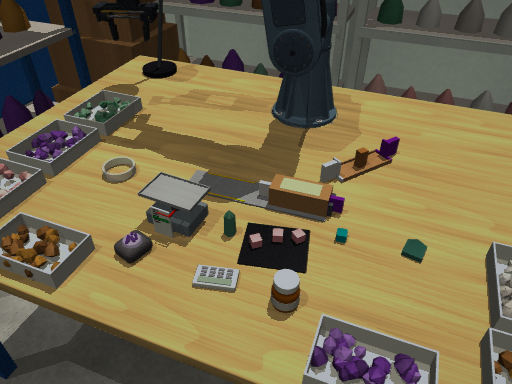

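The top view shows the jig with its mouth at about (227,192) and the white pull at (233,191). The three roses are on the pad at (185,145), (203,140) and (220,128), and the pan is at (304,128). The larger decoy tray lies at (143,285) and the turquoise look-alike at (149,160). Next I'll work out world positions.

```bash
cat > h.py <<'E'
from bench import env
import numpy as np, cv2
from scipy.spatial.transform import Rotation as Ro
def w(cam,rc,z,c=None):
    c=c or env.calibration(cam); P=np.array(c["pose"])
    d=P[:3,:3]@[(rc[1]-c["cx"])/c["fx"],(rc[0]-c["cy"])/c["fy"],1]
    return P[:3,3]+d*(z-P[2,3])/d[2]
def px(cam,p,c=None):
    c=c or env.calibration(cam); P=np.array(c["pose"]); q=P[:3,:3].T@(np.array(p)-P[:3,3])
    return [q[1]/q[2]*c["fy"]+c["cy"], q[0]/q[2]*c["fx"]+c["cx"]]
def tool():
    o=env.get_obs(); q=o["tcp_rot"]; R=Ro.from_quat([q[1],q[2],q[3],q[0]]).as_matrix()
    return np.array(o["position"]),R,o
def go(x,y,z,yaw=None):
    "tool offset (mm, in present tool axes) and turn to put tool y axis along world angle yaw (deg, mod 180)"
    p,R,o=tool(); d=R.T@(np.array([x,y,z])-p)*1000
    a=np.degrees(np.arctan2(R[1,1],R[0,1])); t=None
    if yaw is not None: t=-((yaw-a+90)%180-90)   # tool z down: +turn lowers world yaw
    print("tcp",p.round(4),"tool-y yaw %.1f"%a,"off",d.round(1),"turn",None if t is None else round(t,1),"j6 %.2f"%o["joint_positions"][5])
E
python3 - <<'E'
from h import *
f=env.grab_frame("top")
for t,z in [("jig",0),("tray_white",.026),("tray_purple",.026),("pan",.085),("rose1_c",.021),("rose2_c",.021)]:
    print(t,[(round(d["p"],2),w("top",d["pixel"],z).round(4)[:2]) for d in env.landmark_of("top",t)[:4]])
for t,z in [("jig",.004),("rose1_c",.021),("pan",.09),("amethyst1_c",.02)]:
    for d in env.cut_out("top",t)[:4]:
        pts=np.argwhere(d["region"]); W=np.array([w("top",q,z)[:2] for q in pts[::3]],np.float32)
        r=cv2.minAreaRect(W); print(t,round(d["p"],2),d["box"],np.round(r[0],4),np.round(r[1],4),round(r[2],1))
# hand-read sleeve corners? print white panel px guess
env.grab_frame("scene")
for t,z in [("jig",0),("tray_white",.026),("tray_purple",.026),("pan",.085)]:
    print(t,[(round(d["p"],2),w("scene",d["pixel"],z).round(4)[:2]) for d in env.landmark_of("scene",t)[:4]])
go(.33,-.0,.25,0)
g=cv2.resize(f[90:220,120:350],None,fx=3.4,fy=3.4,interpolation=cv2.INTER_CUBIC); cv2.imwrite("pics/t1.png",g)
E
```

```text
jig [(0.59, array([0.4819, 0.0499])), (0.56, array([0.6046, 0.1554]))]
tray_white [(0.55, array([0.3476, 0.1735])), (0.52, array([0.4901, 0.0329]))]
tray_purple [(0.96, array([0.1654, 0.3168])), (0.78, array([0.4753, 0.2155]))]
pan [(0.9, array([ 0.6433, -0.1332]))]
rose1_c [(0.44, array([0.6656, 0.0654]))]
rose2_c [(0.65, array([0.6145, 0.1152])), (0.18, array([ 0.5261, -0.3715]))]
jig 0.96 [160.6, 175.5, 316.9, 214.2] [0.4888 0.0193] [0.0948 0.4003] 1.8
rose1_c 0.64 [215.1, 121.9, 223.6, 133.0] [0.6559 0.0756] [0.0222 0.0204] 48.3
rose1_c 0.54 [148.8, 190.2, 238.1, 197.5] [0.4829 0.1309] [0.0176 0.2216] 1.8
pan 0.59 [274.4, 106.2, 332.6, 150.2] [ 0.6438 -0.133 ] [0.1399 0.0948] 86.1
pan 0.29 [151.2, 188.8, 239.1, 197.8] [0.4745 0.1183] [0.0163 0.2008] 1.8
jig [(0.96, array([0.4977, 0.0507]))]
tray_white [(0.85, array([0.3452, 0.1735])), (0.76, array([0.4817, 0.0253]))]
tray_purple [(0.76, array([0.4921, 0.2191])), (0.56, array([0.1685, 0.305 ]))]
pan [(0.96, array([ 0.6454, -0.1442]))]
tcp [ 0.1715 -0.5489  0.2577] tool-y yaw -72.7 off [ 315.  -476.6    7.7] turn -72.7 j6 -0.21
```

View pics/t1.png

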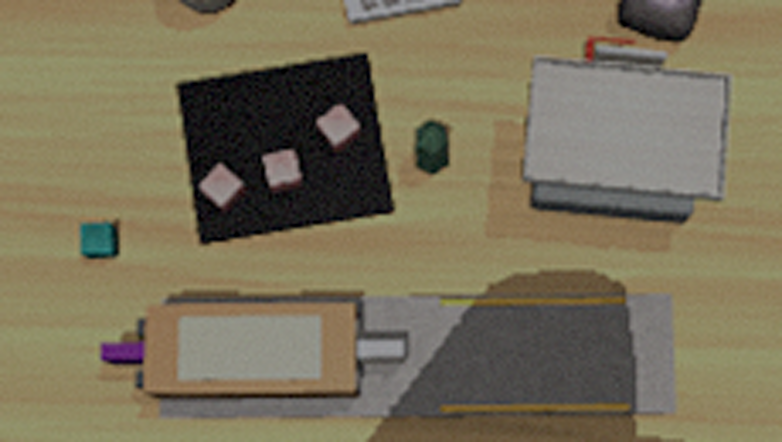

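```bash
python3 -m jog '[{"offset":[0,0,0],"turn":-7.1},{"offset":[0,0,0],"turn":-7.1},{"offset":[0,0,0],"turn":-7.1},{"offset":[0,0,0],"turn":-7.1},{"offset":[0,0,0],"turn":-7.1},{"offset":[0,0,0],"turn":-7.1},{"offset":[0,0,0],"turn":-7.1},{"offset":[0,0,0],"turn":-7.1}]'
python3 -m jog '[{"offset":[0,0,0],"turn":-7.1},{"offset":[0,0,0],"turn":-7.1},{"offset":[0,0,0],"turn":-3.7}]' 60 20
python3 -c "
from h import *
go(.487,-.01,.25,1.8)"
```

```text
time: 2.97
position: [0.1715, -0.5488, 0.2577]
tcp_rot: [-0.0, 0.796, 0.605, -0.0]
force: [0.6, 0.7, 0.3]
grip_width: 0.997
finger_force: 0.0
time: 3.22
position: [0.1715, -0.5488, 0.2577]
tcp_rot: [-0.0, 0.692, 0.722, 0.0]
force: [0.6, 0.0, -0.3]
grip_width: 0.798
finger_force: 0.0
tcp [ 0.1715 -0.5488  0.2577] tool-y yaw 2.4 off [525.1 337.9   7.7] turn 0.6 j6 -1.52
```

```bash
python3 -m jog '[{"offset":[33,21,0.5],"turn":0.6},{"offset":[33,21,0.5],"turn":0},{"offset":[33,21,0.5],"turn":0},{"offset":[33,21,0.5],"turn":0},{"offset":[33,21,0.5],"turn":0},{"offset":[33,21,0.5],"turn":0},{"offset":[33,21,0.5],"turn":0},{"offset":[33,21,0.5],"turn":0}]'
python3 -m jog '[{"offset":[33,21,0.5],"turn":0},{"offset":[33,21,0.5],"turn":0},{"offset":[33,21,0.5],"turn":0},{"offset":[33,21,0.5],"turn":0},{"offset":[33,21,0.5],"turn":0},{"offset":[33,21,0.5],"turn":0},{"offset":[33,21,0],"turn":0},{"offset":[0,0,0],"turn":0}]'
python3 - <<'E'
from h import *
c=env.calibration("wrist"); f=env.grab_frame("wrist"); cv2.imwrite("pics/w1.png",f)
print(c["fx"],np.round(c["pose"],3))
for t,z in [("jig",0),("tray_white",.026),("tray_purple",.026),("rose1_c",.021),("pan",.085)]:
    print(t,[(round(d["p"],2),[round(float(v)) for v in d["pixel"]],w("wrist",d["pixel"],z,c).round(4)[:2]) for d in env.landmark_of("wrist",t)[:4]])
go(.487,.03,.20,1.8)
E
```

```text
time: 3.88
position: [0.333, -0.2788, 0.2539]
tcp_rot: [0.0, 0.698, 0.716, -0.0]
force: [-0.2, -0.6, -0.2]
grip_width: 0.682
finger_force: 0.0
time: 4.55
position: [0.4756, -0.0404, 0.251]
tcp_rot: [-0.0, 0.696, 0.718, 0.001]
force: [0.5, 0.9, -0.3]
grip_width: 0.681
finger_force: 0.0
296.5045725535239 [[ 1.     0.03   0.009  0.473]
 [ 0.031 -0.967 -0.254  0.026]
 [ 0.002  0.254 -0.967  0.378]
 [ 0.     0.     0.     1.   ]]
jig [(0.91, [94, 266], array([0.4844, 0.0544]))]
tray_white [(0.73, [108, 268], array([0.4861, 0.0367]))]
tray_purple []
rose1_c [(0.78, [79, 417], array([0.6533, 0.0743]))]
pan []
tcp [ 0.4731 -0.0471  0.2507] tool-y yaw 1.3 off [76.8 15.7 50.7] turn -0.5 j6 -0.37
```

View pics/w1.png

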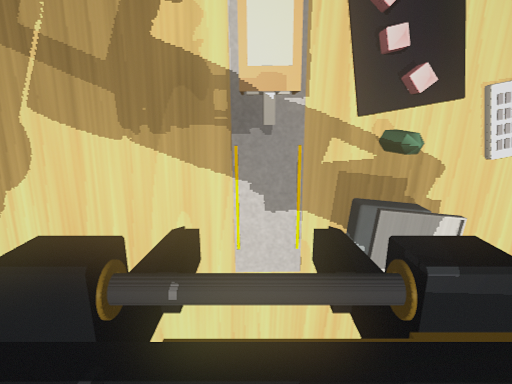

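Run:
```python
from h import *
f=cv2.imread("pics/w1.png")
for r,z,n in [(93,.057,"mouth top"),(109,.044,"pull top")]:
    print(n,w("wrist",(r,269),z).round(4))
for r,a,b in [(150,232,303.5),(265,237,300)]:
    print(w("wrist",(r,a),.004).round(4),w("wrist",(r,b),.004).round(4))
# yellow line centers
hsv=cv2.cvtColor(f,cv2.COLOR_BGR2HSV); m=cv2.inRange(hsv,(22,170,110),(34,255,255)); 
for lo,hi in[(230,245),(292,306)]:
    p=np.argwhere(m[140:255,lo:hi])+[140,lo]; W=np.array([w("wrist",q,.004)[:2] for q in p]); k=np.polyfit(W[:,1],W[:,0],1); print(len(p),k,np.degrees(np.arctan(k[0])),W[:,1].min(),W[:,1].max())
```

```text
mouth top [0.4834 0.0437 0.057 ]
pull top [0.4845 0.0283 0.044 ]
[ 0.4415 -0.021   0.004 ] [ 0.5309 -0.0189  0.004 ]
[ 0.4488 -0.1796  0.004 ] [ 0.5363 -0.1775  0.004 ]
252 [-0.02948202  0.44539981] -1.688705976528386 -0.15396345279929166 -0.01590199778524472
285 [-0.03378116  0.52502772] -1.9347819642906618 -0.1520807384904085 -0.01282106700186458
```

```bash
python3 -c "
from h import *
go(.4845,.025,.028,1.8)"
```

```text
tcp [ 0.4731 -0.0471  0.2507] tool-y yaw 1.3 off [ 71.9  13.1 222.7] turn -0.5 j6 -0.37
```

```bash
python3 -m jog '[{"offset":[36,6.5,0],"turn":-0.5},{"offset":[36,6.5,0],"turn":0},{"offset":[0,0,35],"turn":0},{"offset":[0,0,35],"turn":0},{"offset":[0,0,35],"turn":0},{"offset":[0,0,35],"turn":0},{"offset":[0,0,20],"turn":0},{"offset":[0,0,0],"turn":0}]' 45
python3 - <<'E'
from h import *
c=env.calibration("wrist"); f=env.grab_frame("wrist"); cv2.imwrite("pics/w2.png",f)
print([(round(d["p"],2),w("wrist",d["pixel"],.026,c).round(4)[:2]) for d in env.landmark_of("wrist","tray_white")[:4]])
go(.4845,.025,.028,1.8)
E
```

```text
time: 5.52
position: [0.4806, 0.0257, 0.0864]
tcp_rot: [-0.004, 0.696, 0.718, -0.002]
force: [-0.9, 0.1, -0.6]
grip_width: 0.51
finger_force: 0.0
[(0.97, array([0.4861, 0.0367]))]
tcp [0.4841 0.0254 0.0908] tool-y yaw 1.8 off [-0.4  0.5 62.8] turn 0.0 j6 -0.22
```

View pics/w2.png

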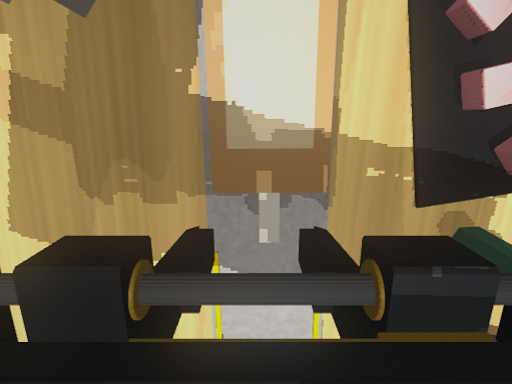

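```bash
python3 -c "
from h import *
for r in (193,230,242): print(w('wrist',(r,269),.044), w('wrist',(r,269),.057))"
python3 -m jog '[{"offset":[0,0,21],"turn":0},{"offset":[0,0,21],"turn":0},{"offset":[0,0,20],"turn":0},{"offset":[0,0,0],"turn":0}]' 45
python3 -m jog '[{"offset":[0,0,0],"turn":0},{"offset":[0,0,0],"turn":0},{"offset":[0,0,0],"turn":0},{"offset":[0,0,0],"turn":0},{"offset":[0,0,0],"turn":0},{"offset":[0,0,0],"turn":0}]' 0 25
```

```text
[0.49044318 0.04832941 0.044     ] [0.48977312 0.05164382 0.057     ]
[0.49146618 0.02453693 0.044     ] [0.49071933 0.02963747 0.057     ]
[0.49181312 0.01646804 0.044     ] [0.49104023 0.02217433 0.057     ]
time: 5.95
position: [0.4838, 0.026, 0.028]
tcp_rot: [-0.001, 0.695, 0.719, -0.0]
force: [-0.5, 0.7, -0.4]
grip_width: 0.507
finger_force: 0.0
time: 6.45
position: [0.4856, 0.0264, 0.0298]
tcp_rot: [0.001, 0.695, 0.719, 0.001]
force: [-0.2, -0.0, 5.1]
grip_width: 0.133
finger_force: 25.0
```

```bash
python3 -m jog '[{"offset":[-4,0,0],"turn":0},{"offset":[-8,0,0],"turn":0},{"offset":[-12,0,0],"turn":0},{"offset":[-14,0,0],"turn":0},{"offset":[-14,0,0],"turn":0},{"offset":[-14,0,0],"turn":0},{"offset":[-14,0,0],"turn":0},{"offset":[-14,0,0],"turn":0}]'
python3 -m jog '[{"offset":[-14,0,0],"turn":0},{"offset":[-14,0,0],"turn":0},{"offset":[-14,0,0],"turn":0},{"offset":[-14,0,0],"turn":0},{"offset":[-14,0,0],"turn":0},{"offset":[-14,0,0],"turn":0},{"offset":[-10,0,0],"turn":0},{"offset":[-6,0,0],"turn":0}]'
python3 -m jog '[{"offset":[-3,0,0],"turn":0},{"offset":[0,0,0],"turn":0},{"offset":[0,0,0],"turn":0}]'
```

```text
time: 7.12
position: [0.4881, -0.0671, 0.0296]
tcp_rot: [-0.0, 0.695, 0.719, 0.001]
force: [-0.3, 7.3, 9.5]
grip_width: 0.134
finger_force: 25.0
time: 7.78
position: [0.4914, -0.1675, 0.0296]
tcp_rot: [-0.0, 0.695, 0.719, 0.001]
force: [0.1, 6.8, 9.8]
grip_width: 0.132
finger_force: 25.0
time: 8.03
position: [0.4915, -0.1705, 0.0297]
tcp_rot: [0.0, 0.695, 0.719, 0.0]
force: [-1.5, 2.9, 10.4]
grip_width: 0.135
finger_force: 25.0
```

```bash
python3 -m jog '[{"offset":[0,0,0],"turn":0},{"offset":[0,0,0],"turn":0},{"offset":[0,0,0],"turn":0},{"offset":[0,0,-25],"turn":0},{"offset":[0,0,-35],"turn":0},{"offset":[0,0,-40],"turn":0},{"offset":[0,0,-40],"turn":0},{"offset":[0,0,-40],"turn":0}]' 45
python3 -m jog '[{"offset":[30,10,-30],"turn":0},{"offset":[35,17,-20],"turn":0},{"offset":[35,17,-10],"turn":0},{"offset":[35,17,0],"turn":0},{"offset":[35,17,0],"turn":0},{"offset":[20,20,0],"turn":0},{"offset":[0,0,0],"turn":0}]'
python3 - <<'E'
from h import *
c=env.calibration("wrist"); f=env.grab_frame("wrist"); cv2.imwrite("pics/w3.png",f)
for t in ("rose1_c","amethyst1_c","tray_post","tray_purple"):
  print(t,[(round(d["p"],2),[round(float(v)) for v in d["pixel"]],w("wrist",d["pixel"],.048 if "post" in t else .025,c).round(4)[:2]) for d in env.landmark_of("wrist",t)[:6]])
go(.6,.05,.28,1.8)
E
```

```text
time: 8.7
position: [0.4904, -0.17, 0.2101]
tcp_rot: [-0.001, 0.695, 0.719, -0.0]
force: [0.9, -0.3, 1.3]
grip_width: 0.509
finger_force: 0.0
time: 9.28
position: [0.5831, 0.0239, 0.2662]
tcp_rot: [-0.0, 0.693, 0.721, 0.001]
force: [0.1, 1.0, 0.2]
grip_width: 0.512
finger_force: 0.0
rose1_c [(0.81, [133, 317], array([0.6552, 0.0749])), (0.54, [56, 286], array([0.6116, 0.16  ]))]
amethyst1_c [(0.18, [214, 175], array([ 0.4791, -0.0353]))]
tray_post [(0.83, [248, 176], array([ 0.4858, -0.0721]))]
tray_purple [(0.62, [171, 176], array([0.4821, 0.0222]))]
tcp [0.5808 0.0189 0.2661] tool-y yaw 1.9 off [ 30.5  20.2 -14. ] turn 0.1 j6 -0.20
```

View pics/w3.png

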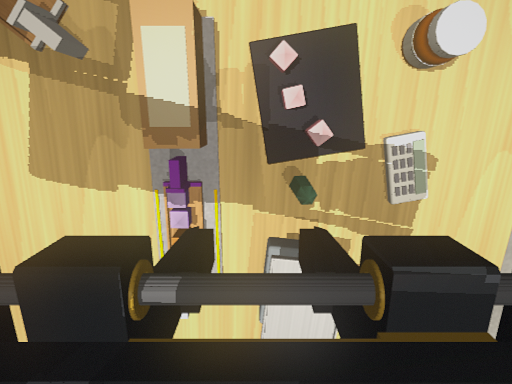

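```bash
cat >> h.py <<'E'
from scipy.optimize import minimize
def hull(cam,x,y,a,zf,c):
    s=.012; a=np.radians(a); P=[]
    for dx,dy in [(s,s),(s,-s),(-s,-s),(-s,s)]:
        for z in (0,.022): P.append([x+dx*np.cos(a)-dy*np.sin(a),y+dx*np.sin(a)+dy*np.cos(a),zf+z])
    P.append([x,y,zf+.034]); q=np.array([px(cam,p,c)[::-1] for p in P],np.float32)
    return cv2.convexHull(q)
def fit(cam,mask,x,y,zf,c):
    "fit crystal silhouette to mask; returns x,y,yaw,iou"
    M=mask.astype(np.uint8)
    def cost(v):
        B=np.zeros(M.shape,np.uint8); cv2.fillConvexPoly(B,np.round(hull(cam,v[0]/100,v[1]/100,v[2]*20,zf,c)*16).astype(np.int32),1,shift=4)
        return -(B&M).sum()/max((B|M).sum(),1)
    best=min((minimize(cost,[x*100,y*100,a],method="Nelder-Mead",options=dict(initial_simplex=[[x*100,y*100,a],[x*100+.5,y*100,a],[x*100,y*100+.5,a],[x*100,y*100,a+.7]])) for a in (0,1.1,2.2,3.3)),key=lambda r:r.fun)
    return best.x[0]/100,best.x[1]/100,(best.x[2]*20)%90,-best.fun
def roses(cam,f,c,box,zf=.004,thr=95):
    l,t,r,b=box; hsv=cv2.cvtColor(f,cv2.COLOR_BGR2HSV)
    m=np.zeros(f.shape[:2],np.uint8); m[t:b,l:r]=(hsv[t:b,l:r,2]>thr)
    n,L,S,C=cv2.connectedComponentsWithStats(m)
    for i in range(1,n):
        if 60<S[i,4]<3000 and S[i,0]>l and S[i,1]>t and S[i,0]+S[i,2]<r and S[i,1]+S[i,3]<b:
            p=w(cam,C[i][::-1],zf+.017,c); print("px",C[i].round(),S[i,4],"x %.4f y %.4f yaw %.1f iou %.2f"%fit(cam,L==i,p[0],p[1],zf,c))
E
python3 - <<'E'
from h import *
c=env.calibration("wrist"); f=cv2.imread("pics/w3.png")
roses("wrist",f,c,(262,35,350,150))
roses("top",cv2.imread("pics/top0.png"),env.calibration("top"),(178,114,232,154))
E
```

```text
px [283.  56.] 564 x 0.6375 y 0.1683 yaw 34.0 iou -0.00
px [293.  96.] 482 x 0.6392 y 0.1424 yaw 77.3 iou -0.00
px [319. 132.] 445 x 0.6691 y 0.1020 yaw 34.0 iou -0.00
px [219. 126.] 90 x 0.6644 y 0.1110 yaw 67.8 iou -0.00
px [202. 139.] 93 x 0.6485 y 0.1476 yaw 77.3 iou -0.00
px [184. 144.] 91 x 0.5910 y 0.1883 yaw 52.7 iou -0.00h.py:32: RuntimeWarning: overflow encountered in scalar negative
  return -(B&M).sum()/max((B|M).sum(),1)
```

Unsigned overflow; fix that.

```bash
sed -i 's/return -(B&M).sum()\/max/return -float((B\&M).sum())\/max/' h.py
python3 - <<'E'
from h import *
c=env.calibration("wrist"); f=cv2.imread("pics/w3.png")
roses("wrist",f,c,(262,35,350,150))
roses("top",cv2.imread("pics/top0.png"),env.calibration("top"),(178,114,232,154))
E
```

```text
px [283.  56.] 564 x 0.6061 y 0.1550 yaw 47.1 iou 0.95
px [293.  96.] 482 x 0.6212 y 0.1104 yaw 15.9 iou 0.94
px [319. 132.] 445 x 0.6570 y 0.0706 yaw 38.4 iou 0.87
px [219. 126.] 90 x 0.6587 y 0.0753 yaw 29.0 iou 0.70
px [202. 139.] 93 x 0.6253 y 0.1167 yaw 25.6 iou 0.73
px [184. 144.] 91 x 0.6091 y 0.1614 yaw 44.1 iou 0.71
```

```bash
python3 -c "
from h import *
go(.606,.152,.16,47)"
```

```text
tcp [0.5808 0.0189 0.2661] tool-y yaw 1.9 off [132.2  29.7 106. ] turn -45.1 j6 -0.20
```

```bash
python3 -m jog '[{"offset":[33,7.5,26],"turn":0},{"offset":[33,7.5,26],"turn":0},{"offset":[33,7.5,27],"turn":0},{"offset":[33,7.5,27],"turn":0},{"offset":[0,0,0],"turn":-7.1},{"offset":[0,0,0],"turn":-7.1},{"offset":[0,0,0],"turn":-7.1},{"offset":[0,0,0],"turn":-7.1}]' 40
python3 -m jog '[{"offset":[0,0,0],"turn":-7.1},{"offset":[0,0,0],"turn":-7.1},{"offset":[0,0,0],"turn":-2.5},{"offset":[0,0,0],"turn":0},{"offset":[0,0,0],"turn":0}]'
cat > look.py <<'E'
from h import *
import sys
c=env.calibration("wrist"); f=env.grab_frame("wrist"); cv2.imwrite(sys.argv[1],f)
print([(round(d["p"],2),[round(float(v)) for v in d["pixel"]],w("wrist",d["pixel"],.021,c).round(4)[:2]) for d in env.landmark_of("wrist","rose1_c")[:4]])
# pink crystals standing on the dark pad: flood = bright, low-yellow pixels
hsv=cv2.cvtColor(f,cv2.COLOR_BGR2HSV); h,s,v=cv2.split(hsv)
m=(((h>150)|(h<9))&(s>20)&(v>60)).astype(np.uint8); m=cv2.morphologyEx(m,cv2.MORPH_OPEN,np.ones((3,3)))
n,L,S,C=cv2.connectedComponentsWithStats(m)
for i in range(1,n):
    if 400<S[i,4]<9000 and S[i,1]>0 and S[i,0]>0:
        p=w("wrist",C[i][::-1],.021,c); r=fit("wrist",L==i,p[0],p[1],.004,c)
        if r[3]>.6: print("px",C[i].round(),"x %.4f y %.4f yaw %.1f iou %.2f"%r)
E
python3 look.py pics/w4.png; python3 -c "
from h import *
go(.606,.155,.16,47)"
```

```text
time: 10.2
position: [0.6058, 0.1475, 0.1633]
tcp_rot: [-0.0, 0.495, 0.869, -0.0]
force: [-0.3, 0.3, -0.5]
grip_width: 0.454
finger_force: 0.0
time: 10.62
position: [0.6061, 0.1475, 0.1638]
tcp_rot: [0.0, 0.368, 0.93, -0.0]
force: [0.6, -0.3, 0.8]
grip_width: 0.454
finger_force: 0.0
[(0.69, [272, 236], array([0.6543, 0.0757]))]
px [267. 183.] x 0.6087 y 0.1600 yaw 50.2 iou 0.92
px [244. 224.] x 0.6234 y 0.1160 yaw 15.6 iou 0.93
tcp [0.6061 0.148  0.1638] tool-y yaw 46.9 off [4.9 5.1 3.8] turn -0.1 j6 -0.77
```

View pics/w4.png

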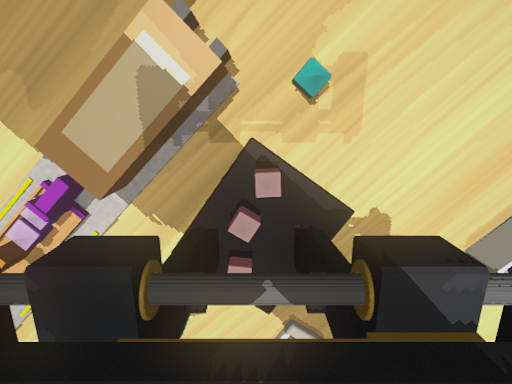

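```bash
python3 -c "
from h import *
go(.6087,.1605,.031,49)"
```

```text
tcp [0.6061 0.148  0.1638] tool-y yaw 46.9 off [  6.7  11.  132.8] turn -2.1 j6 -0.77
```

```bash
python3 -m jog '[{"offset":[6.7,11,0],"turn":0},{"offset":[0,0,33],"turn":-2},{"offset":[0,0,33],"turn":0},{"offset":[0,0,33],"turn":0},{"offset":[0,0,24],"turn":0},{"offset":[0,0,10],"turn":0},{"offset":[0,0,0],"turn":0},{"offset":[0,0,0],"turn":0}]' 40 20
python3 -m jog '[{"offset":[0,0,0],"turn":0},{"offset":[0,0,0],"turn":0},{"offset":[0,0,0],"turn":0},{"offset":[0,0,0],"turn":0}]' 0 12
python3 -m jog '[{"offset":[0,0,-20],"turn":0},{"offset":[0,0,-35],"turn":0},{"offset":[0,0,-35],"turn":0},{"offset":[0,0,-35],"turn":0},{"offset":[0,0,-35],"turn":0},{"offset":[0,0,-10],"turn":0}]'
python3 -c "
from h import *
go(.6087,-.09,.18,86)"
```

```text
time: 11.38
position: [0.6091, 0.1618, 0.0311]
tcp_rot: [0.0, 0.35, 0.937, 0.0]
force: [-0.1, -0.2, -0.3]
grip_width: 0.455
finger_force: 0.0
time: 11.72
position: [0.6102, 0.1615, 0.0328]
tcp_rot: [0.002, 0.35, 0.937, 0.001]
force: [-0.5, 0.2, 6.7]
grip_width: 0.27
finger_force: 12.0
time: 12.22
position: [0.6116, 0.1616, 0.2079]
tcp_rot: [0.005, 0.35, 0.937, 0.002]
force: [-0.0, 0.4, -0.5]
grip_width: 0.27
finger_force: 12.0
tcp [0.6116 0.1616 0.2079] tool-y yaw 49.1 off [-162.5 -192.1   27.7] turn -36.9 j6 -0.79
```

```bash
python3 -m jog '[{"offset":[0,0,-8],"turn":7},{"offset":[0,0,-8],"turn":7},{"offset":[0,0,-8],"turn":7},{"offset":[0,0,-8],"turn":7},{"offset":[0,0,-8],"turn":7},{"offset":[0,0,0],"turn":7},{"offset":[0,0,0],"turn":7},{"offset":[0,0,0],"turn":4}]'
python3 -c "
from h import *
go(.644,-.08,.23,-4.5)"
```

```text
time: 12.88
position: [0.6085, 0.1613, 0.2404]
tcp_rot: [-0.0, 0.733, 0.68, -0.0]
force: [0.7, -0.6, -0.1]
grip_width: 0.269
finger_force: 12.0
tcp [0.6085 0.1613 0.2404] tool-y yaw -4.3 off [-237.9   53.6   10.4] turn 0.2 j6 0.15
```

```bash
python3 -m jog '[{"offset":[-34,7.7,0],"turn":0},{"offset":[-34,7.7,0],"turn":0},{"offset":[-34,7.7,0],"turn":0},{"offset":[-34,7.7,0],"turn":0},{"offset":[-34,7.7,0],"turn":0},{"offset":[-34,7.7,0],"turn":0},{"offset":[-34,7.7,0],"turn":0},{"offset":[0,0,0],"turn":0}]'
python3 -m jog '[{"offset":[0,0,0],"turn":0},{"offset":[0,0,0],"turn":0}]'
python3 - <<'E'
from h import *
c=env.calibration("wrist"); f=env.grab_frame("wrist"); cv2.imwrite("pics/w5.png",f)
print([(round(d["p"],2),d["pixel"],w("wrist",d["pixel"],.085,c).round(4)[:2]) for d in env.landmark_of("wrist","pan")[:4]])
for d in env.cut_out("wrist","pan")[:2]: 
    print(d["p"],d["box"]); cs=max(cv2.findContours(d["region"].astype(np.uint8),0,2)[0],key=cv2.contourArea); print(cv2.approxPolyDP(cs,5,True).reshape(-1,2).tolist())
    
    print([w("wrist",q[::-1],.09,c).round(4)[:2].tolist() for q in cv2.approxPolyDP(cs,5,True).reshape(-1,2)])
go(.644,-.08,.23,-4.5)
E
```

```text
time: 13.55
position: [0.6463, -0.0863, 0.2401]
tcp_rot: [0.001, 0.733, 0.68, -0.001]
force: [-0.1, 0.8, 0.1]
grip_width: 0.272
finger_force: 12.0
time: 13.72
position: [0.6457, -0.0796, 0.2401]
tcp_rot: [-0.001, 0.731, 0.682, -0.0]
force: [0.8, 0.6, -0.7]
grip_width: 0.271
finger_force: 12.0
[(0.35, [179.4, 124.4], array([ 0.518 , -0.0621]))]
0.72 [212.6, 171.2, 327.5, 232.3]
[[212, 174], [213, 217], [222, 228], [244, 219], [303, 227], [306, 210], [325, 211], [304, 205], [304, 172]]
[[0.604, -0.0619], [0.6004, -0.1046], [0.6081, -0.1167], [0.6307, -0.1088], [0.6884, -0.1212], [0.6918, -0.1038], [0.7103, -0.1061], [0.69, -0.0985], [0.691, -0.066]]
tcp [ 0.6459 -0.0783  0.2406] tool-y yaw -3.9 off [-1.8 -1.8 10.6] turn 0.6 j6 -0.24
```

View pics/w5.png

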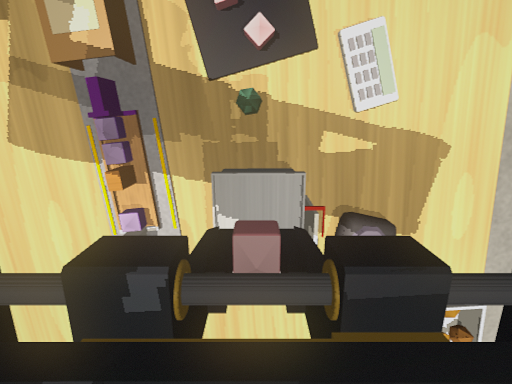

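```bash
python3 -c "
from h import *
go(.639,-.182,.109,-4.5)"
```

```text
tcp [ 0.6459 -0.0783  0.2406] tool-y yaw -3.9 off [-1.040e+02  1.000e-01  1.315e+02] turn 0.6 j6 -0.24
```

```bash
python3 -m jog '[{"offset":[-35,0,0],"turn":0.6},{"offset":[-35,0,0],"turn":0},{"offset":[-33.5,1,0],"turn":0},{"offset":[0,0,35],"turn":0},{"offset":[0,0,35],"turn":0},{"offset":[0,0,30],"turn":0},{"offset":[0,0,12],"turn":0},{"offset":[0,0,8],"turn":0}]'
python3 -m jog '[{"offset":[0,0,6],"turn":0},{"offset":[0,0,5],"turn":0},{"offset":[0,0,0],"turn":0},{"offset":[0,0,0],"turn":0},{"offset":[0,0,0],"turn":0}]'
python3 -m jog '[{"offset":[0,0,0],"turn":0},{"offset":[0,0,0],"turn":0},{"offset":[0,0,0],"turn":0}]' 36
python3 -m jog '[{"offset":[0,0,-15],"turn":0},{"offset":[0,0,-35],"turn":0},{"offset":[0,0,-35],"turn":0},{"offset":[0,0,-35],"turn":0},{"offset":[0,0,-10],"turn":0},{"offset":[40,0,0],"turn":0},{"offset":[40,0,0],"turn":0},{"offset":[40,0,0],"turn":0}]'
python3 -c "
from h import *
go(.622,.108,.17,16)"
```

```text
time: 14.53
position: [0.6381, -0.1814, 0.1183]
tcp_rot: [-0.002, 0.734, 0.679, -0.001]
force: [-0.5, -0.9, 0.4]
grip_width: 0.271
finger_force: 12.0
time: 14.95
position: [0.6401, -0.1834, 0.1113]
tcp_rot: [0.001, 0.735, 0.679, 0.0]
force: [0.5, 0.3, 0.2]
grip_width: 0.268
finger_force: 12.0
time: 15.2
position: [0.6395, -0.1833, 0.1103]
tcp_rot: [0.0, 0.735, 0.678, 0.0]
force: [-0.3, -0.9, 0.3]
grip_width: 0.409
finger_force: 0.0
time: 15.87
position: [0.6487, -0.063, 0.2399]
tcp_rot: [0.0, 0.735, 0.678, 0.0]
force: [0.3, 0.4, -0.3]
grip_width: 0.407
finger_force: 0.0
tcp [ 0.6487 -0.063   0.2399] tool-y yaw -4.7 off [168.3 -40.6  69.9] turn -20.7 j6 -0.20
```

```bash
python3 -m jog '[{"offset":[34,-8,0],"turn":0},{"offset":[34,-8,14],"turn":0},{"offset":[34,-8,18],"turn":0},{"offset":[34,-8,18],"turn":0},{"offset":[36,-8,18],"turn":0},{"offset":[0,0,0],"turn":-7},{"offset":[0,0,0],"turn":-7},{"offset":[0,0,0],"turn":-6.7}]' 40
python3 -m jog '[{"offset":[0,0,0],"turn":0},{"offset":[0,0,0],"turn":0}]'
python3 look.py pics/w6.png
python3 - <<'E'
from h import *
go(.6234,.116,.031,16)
f=env.grab_frame("top"); 
for t in ("rose1_c",): print([(round(d["p"],2),d["pixel"]) for d in env.landmark_of("top",t)])
cv2.imwrite("pics/t2.png",np.hstack([cv2.resize(f[90:220,160:345],None,fx=2.2,fy=2.2),cv2.resize(cv2.imread("pics/w6.png"),(382,286))]))
E
```

```text
time: 16.53
position: [0.6218, 0.1123, 0.1707]
tcp_rot: [-0.001, 0.598, 0.802, -0.0]
force: [-0.0, -0.5, 0.0]
grip_width: 0.457
finger_force: 0.0
time: 16.7
position: [0.6224, 0.1112, 0.1714]
tcp_rot: [-0.0, 0.602, 0.798, -0.0]
force: [-0.2, -0.2, -0.7]
grip_width: 0.455
finger_force: 0.0
[(0.95, [230, 280], array([0.6565, 0.0778])), (0.72, [157, 424], array([0.7641, 0.184 ])), (0.36, [237, 98], array([0.4827, 0.0199]))]
px [259. 184.] x 0.6233 y 0.1157 yaw 15.9 iou 0.96
px [280. 231.] x 0.6577 y 0.0758 yaw 38.1 iou 0.91
tcp [0.6225 0.1109 0.1716] tool-y yaw 15.9 off [  4.6   2.2 140.6] turn -0.1 j6 -0.29
[(0.44, [128.9, 218.1])]
```

View pics/t2.png

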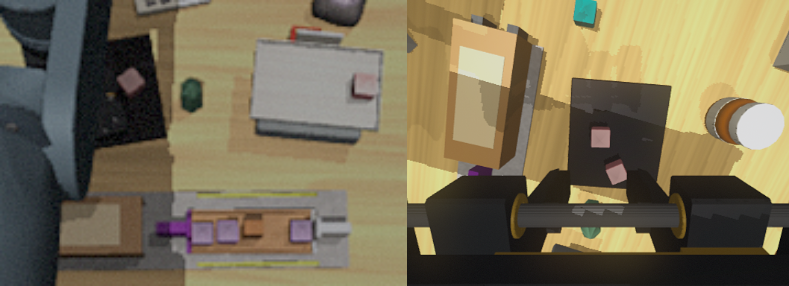

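The picture shows rose1 standing at the far end of the pan. The tray holds three amethysts, two on the purple side and one at the white end. Next is rose2.

```bash
python3 -m jog '[{"offset":[4.6,2.2,0],"turn":0},{"offset":[0,0,38],"turn":0},{"offset":[0,0,38],"turn":0},{"offset":[0,0,34],"turn":0},{"offset":[0,0,20],"turn":0},{"offset":[0,0,10],"turn":0},{"offset":[0,0,0],"turn":0},{"offset":[0,0,0],"turn":0}]' 40 20
python3 -m jog '[{"offset":[0,0,0],"turn":0},{"offset":[0,0,0],"turn":0},{"offset":[0,0,0],"turn":0},{"offset":[0,0,0],"turn":0}]' 0 12
python3 -m jog '[{"offset":[0,0,-20],"turn":0},{"offset":[0,0,-35],"turn":0},{"offset":[0,0,-38],"turn":0},{"offset":[0,0,-38],"turn":0},{"offset":[0,0,-38],"turn":0},{"offset":[0,0,-30],"turn":7},{"offset":[0,0,0],"turn":7},{"offset":[0,0,0],"turn":6.5}]'
python3 -c "
from h import *
go(.642,-.150,.102,-4.5)"
```

```text
time: 17.57
position: [0.6238, 0.1163, 0.0322]
tcp_rot: [0.0, 0.601, 0.799, 0.0]
force: [0.1, -0.7, 1.4]
grip_width: 0.454
finger_force: 0.0
time: 17.9
position: [0.6248, 0.1162, 0.0338]
tcp_rot: [0.001, 0.601, 0.799, 0.001]
force: [-0.7, 0.2, 6.4]
grip_width: 0.269
finger_force: 12.0
time: 18.57
position: [0.6249, 0.1162, 0.2348]
tcp_rot: [0.002, 0.735, 0.678, 0.002]
force: [-0.0, -0.2, -1.0]
grip_width: 0.273
finger_force: 12.0
tcp [0.6249 0.1162 0.2348] tool-y yaw -4.7 off [-264.    37.9  132.9] turn -0.2 j6 0.08
```

```bash
python3 -m jog '[{"offset":[-37.7,5.4,0],"turn":0},{"offset":[-37.7,5.4,0],"turn":0},{"offset":[-37.7,5.4,0],"turn":0},{"offset":[-37.7,5.4,0],"turn":0},{"offset":[-37.7,5.4,0],"turn":0},{"offset":[-37.7,5.4,0],"turn":0},{"offset":[-37.7,5.4,0],"turn":0},{"offset":[0,0,0],"turn":0}]'
python3 -m jog '[{"offset":[0,0,0],"turn":0},{"offset":[0,0,0],"turn":0}]'
python3 -c "
from h import *
go(.642,-.150,.104,-4.5)"
```

```text
time: 19.23
position: [0.6408, -0.1571, 0.2311]
tcp_rot: [0.002, 0.735, 0.678, -0.001]
force: [-0.4, -0.1, -0.7]
grip_width: 0.273
finger_force: 12.0
time: 19.4
position: [0.6408, -0.1495, 0.2307]
tcp_rot: [-0.0, 0.734, 0.679, 0.0]
force: [-0.5, 1.1, -0.3]
grip_width: 0.272
finger_force: 12.0
tcp [ 0.6408 -0.1495  0.2307] tool-y yaw -4.4 off [ -0.5   1.3 126.7] turn 0.1 j6 -0.33
```

```bash
python3 -m jog '[{"offset":[0,1,35],"turn":0},{"offset":[0,0,35],"turn":0},{"offset":[0,0,30],"turn":0},{"offset":[0,0,13],"turn":0},{"offset":[0,0,8],"turn":0},{"offset":[0,0,5],"turn":0},{"offset":[0,0,0],"turn":0},{"offset":[0,0,0],"turn":0}]'
python3 -m jog '[{"offset":[0,0,0],"turn":0},{"offset":[0,0,0],"turn":0},{"offset":[0,0,0],"turn":0},{"offset":[0,0,0],"turn":0}]' 36
python3 -m jog '[{"offset":[0,0,-15],"turn":0},{"offset":[0,0,-35],"turn":0},{"offset":[0,0,-35],"turn":0},{"offset":[0,0,-35],"turn":0},{"offset":[0,0,-10],"turn":0},{"offset":[37,0,0],"turn":0},{"offset":[37,0,0],"turn":0},{"offset":[37,0,0],"turn":0}]'
python3 -m jog '[{"offset":[37,-4,0],"turn":0},{"offset":[37,-4,20],"turn":0},{"offset":[30,0,20],"turn":0},{"offset":[0,0,0],"turn":-7},{"offset":[0,0,0],"turn":-7},{"offset":[0,0,0],"turn":-7},{"offset":[0,0,0],"turn":-7},{"offset":[0,0,0],"turn":-7}]' 40
python3 -m jog '[{"offset":[0,0,0],"turn":-7},{"offset":[0,0,0],"turn":0},{"offset":[0,0,0],"turn":0}]'
python3 look.py pics/w7.png
python3 - <<'E'
from h import *
f=env.grab_frame("top"); 
cv2.imwrite("pics/t3.png",np.hstack([cv2.resize(f[90:220,160:345],None,fx=2.2,fy=2.2),cv2.resize(cv2.imread("pics/w7.png"),(382,286))]))
go(.6577,.0758,.034,38.1)
E
```

```text
time: 20.07
position: [0.6432, -0.15, 0.1065]
tcp_rot: [0.001, 0.733, 0.68, 0.001]
force: [-0.8, -0.4, 0.2]
grip_width: 0.273
finger_force: 12.0
time: 20.4
position: [0.6424, -0.1502, 0.1055]
tcp_rot: [0.001, 0.733, 0.68, 0.0]
force: [-0.2, -0.3, -0.2]
grip_width: 0.411
finger_force: 0.0
time: 21.07
position: [0.6504, -0.0388, 0.235]
tcp_rot: [0.0, 0.734, 0.679, 0.0]
force: [-0.3, -0.5, -0.1]
grip_width: 0.409
finger_force: 0.0
time: 21.73
position: [0.6502, 0.0647, 0.1945]
tcp_rot: [-0.0, 0.492, 0.87, -0.0]
force: [-0.5, 0.8, 0.1]
grip_width: 0.453
finger_force: 0.0
time: 21.98
position: [0.6502, 0.0645, 0.1947]
tcp_rot: [-0.0, 0.443, 0.897, -0.0]
force: [0.0, -0.2, -0.2]
grip_width: 0.454
finger_force: 0.0
[(0.84, [177, 268], array([0.656, 0.078]))]
px [268. 180.] x 0.6579 y 0.0758 yaw 37.9 iou 0.95
tcp [0.6503 0.0645 0.1948] tool-y yaw 37.5 off [  4.4  12.7 160.8] turn -0.6 j6 -0.74
```

View pics/t3.png

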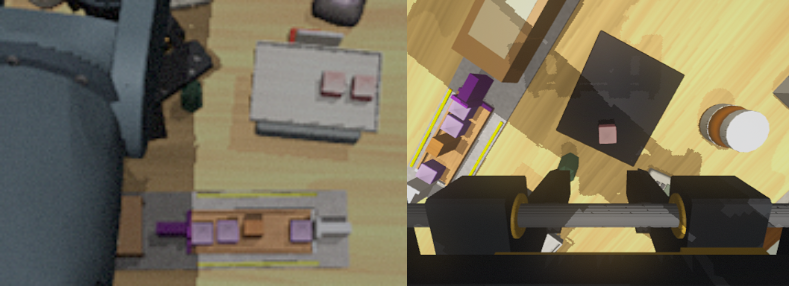

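```bash
python3 -c "
from h import *
print(w('top',(132.6,247),.036), [ (d['p'],w('top',d['pixel'],0)) for d in env.landmark_of('top','tower')])"
```

```text
[0.63959302 0.00264457 0.036     ] [(0.73, array([ 0.48426446, -0.04074348,  0.        ])), (0.52, array([0.64216395, 0.0078414 , 0.        ]))]
```

```bash
python3 -m jog '[{"offset":[4.4,12.9,0],"turn":-0.5},{"offset":[0,0,38],"turn":0},{"offset":[0,0,38],"turn":0},{"offset":[0,0,36],"turn":0},{"offset":[0,0,26],"turn":0},{"offset":[0,0,16],"turn":0},{"offset":[0,0,7],"turn":0},{"offset":[0,0,0],"turn":0}]' 40 20
python3 -m jog '[{"offset":[0,0,0],"turn":0},{"offset":[0,0,0],"turn":0},{"offset":[0,0,0],"turn":0},{"offset":[0,0,0],"turn":0},{"offset":[0,0,0],"turn":0}]' 0 12
python3 -m jog '[{"offset":[0,0,-20],"turn":0},{"offset":[0,0,-35],"turn":0},{"offset":[0,0,-38],"turn":0},{"offset":[0,0,-38],"turn":0},{"offset":[0,0,-38],"turn":0},{"offset":[0,0,-30],"turn":7},{"offset":[0,0,0],"turn":7},{"offset":[0,0,0],"turn":7}]'
python3 -m jog '[{"offset":[0,0,0],"turn":7},{"offset":[0,0,0],"turn":7},{"offset":[0,0,0],"turn":7.1},{"offset":[0,0,0],"turn":0}]'
python3 -c "
from h import *
go(.644,-.118,.1,-4.5)"
```

```text
time: 22.85
position: [0.6565, 0.076, 0.0318]
tcp_rot: [-0.002, 0.438, 0.899, -0.001]
force: [-0.0, -1.4, 0.8]
grip_width: 0.455
finger_force: 0.0
time: 23.27
position: [0.6594, 0.0758, 0.0361]
tcp_rot: [0.002, 0.437, 0.899, 0.001]
force: [0.5, -0.3, 6.6]
grip_width: 0.27
finger_force: 12.0
time: 23.93
position: [0.6594, 0.0759, 0.2371]
tcp_rot: [0.003, 0.596, 0.803, 0.002]
force: [-0.7, -0.3, -1.2]
grip_width: 0.271
finger_force: 12.0
time: 24.27
position: [0.6577, 0.0759, 0.2332]
tcp_rot: [0.0, 0.733, 0.681, 0.0]
force: [-0.4, 0.7, -0.5]
grip_width: 0.274
finger_force: 12.0
tcp [0.6577 0.0759 0.2332] tool-y yaw -4.2 off [-194.4    0.5  133.2] turn 0.3 j6 0.01
```

```bash
python3 -m jog '[{"offset":[-32.5,0,0],"turn":0},{"offset":[-32.5,0,0],"turn":0},{"offset":[-32.5,0,0],"turn":0},{"offset":[-32.5,0,0],"turn":0},{"offset":[-32.5,0,0],"turn":0},{"offset":[-32,0,0],"turn":0},{"offset":[0,0,0],"turn":0},{"offset":[0,0,0],"turn":0}]'
python3 -m jog '[{"offset":[0,0,35],"turn":0},{"offset":[0,0,35],"turn":0},{"offset":[0,0,30],"turn":0},{"offset":[0,0,19],"turn":0},{"offset":[0,0,8],"turn":0},{"offset":[0,0,5.5],"turn":0},{"offset":[0,0,0],"turn":0},{"offset":[0,0,0],"turn":0}]'
python3 -m jog '[{"offset":[0,0,0],"turn":0},{"offset":[0,0,0],"turn":0},{"offset":[0,0,0],"turn":0},{"offset":[0,0,0],"turn":0}]' 36
python3 -m jog '[{"offset":[0,0,-15],"turn":0},{"offset":[0,0,-35],"turn":0},{"offset":[0,0,-35],"turn":0},{"offset":[0,0,-35],"turn":0},{"offset":[0,0,-20],"turn":0},{"offset":[0,0,0],"turn":-6.3},{"offset":[0,0,0],"turn":0},{"offset":[0,0,0],"turn":0}]'
python3 -c "
from h import *
go(.487,-.07,.2,1.8)"
```

```text
time: 24.93
position: [0.6442, -0.1199, 0.233]
tcp_rot: [-0.0, 0.731, 0.682, 0.0]
force: [0.2, 1.0, -0.4]
grip_width: 0.27
finger_force: 12.0
time: 25.6
position: [0.6455, -0.1178, 0.1019]
tcp_rot: [0.001, 0.731, 0.683, 0.001]
force: [-0.3, 0.1, -0.6]
grip_width: 0.272
finger_force: 12.0
time: 25.93
position: [0.645, -0.1183, 0.1014]
tcp_rot: [0.001, 0.731, 0.682, 0.0]
force: [0.0, 0.4, -0.5]
grip_width: 0.41
finger_force: 0.0
time: 26.6
position: [0.6443, -0.1181, 0.2404]
tcp_rot: [-0.0, 0.693, 0.721, -0.0]
force: [0.7, -0.2, -0.1]
grip_width: 0.409
finger_force: 0.0
tcp [ 0.6443 -0.1181  0.2404] tool-y yaw 2.2 off [  54.1 -155.3   40.5] turn 0.4 j6 -0.40
```

```bash
python3 -m jog '[{"offset":[5,-38,0],"turn":0.4},{"offset":[5,-38,0],"turn":0},{"offset":[5,-38,0],"turn":0},{"offset":[5,-38,0],"turn":0},{"offset":[0,-4,10],"turn":0},{"offset":[0,0,0],"turn":0},{"offset":[0,0,0],"turn":0}]' 38
python3 - <<'E'
from h import *
c=env.calibration("wrist"); f=env.grab_frame("wrist"); cv2.imwrite("pics/w8.png",f); np.save("c8.npy",c,allow_pickle=True)
for t,z in (("amethyst1_c",.025),("tray_post",.048),("tray_purple",.026),("tray_center",.026)):
  print(t,[(round(d["p"],2),[round(float(v)) for v in d["pixel"]],w("wrist",d["pixel"],z,c).round(4)[:2]) for d in env.landmark_of("wrist",t)[:6]])
for d in env.cut_out("wrist","amethyst1_c")[:5]:
  b=d["box"]; p=w("wrist",[(b[1]+b[3])/2,(b[0]+b[2])/2],.025,c); print(round(d["p"],2),np.round(b),"%.4f %.4f %.1f %.2f"%fit("wrist",d["region"],p[0],p[1],.008,c))
go(.487,-.045,.06,1.8)
E
```

```text
time: 27.18
position: [0.4877, -0.1037, 0.2298]
tcp_rot: [-0.001, 0.696, 0.718, -0.0]
force: [0.7, 0.2, 0.3]
grip_width: 0.435
finger_force: 0.0
amethyst1_c [(0.95, [195, 256], array([ 0.4876, -0.1241]))]
tray_post [(0.58, [150, 256], array([ 0.4857, -0.0701]))]
tray_purple [(0.85, [59, 258], array([0.4843, 0.0205]))]
tray_center [(0.67, [148, 261], array([ 0.491, -0.07 ])), (0.58, [119, 252], array([ 0.4807, -0.0386]))]
0.74 [249. 183. 268. 209.] 0.4881 -0.1237 1.3 0.84
tcp [ 0.4887 -0.1039  0.2305] tool-y yaw 1.9 off [ 58.9   0.3 170.5] turn 0.1 j6 -0.48
```

View pics/w8.png

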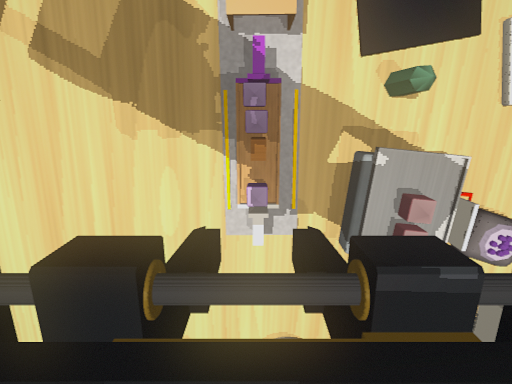

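```bash
python3 -c "
from h import *
c=np.load('c8.npy',allow_pickle=True).item()
for rc in ((107,255),(83,255),(132,256)): print(w('wrist',rc,.030,c))
print(w('wrist',(119,256),.03,c)); go(.4868,-.0395,.036,1.8)"
```

```text
[ 0.48323148 -0.02661695  0.03      ]
[ 0.48249794 -0.00282742  0.03      ]
[ 0.48510368 -0.05238829  0.03      ]
[ 0.48467409 -0.03883537  0.03      ]
tcp [ 0.4887 -0.1039  0.2305] tool-y yaw 1.9 off [ 64.4   0.3 194.5] turn 0.1 j6 -0.48
```

```bash
python3 -m jog '[{"offset":[32,0,30],"turn":0},{"offset":[32.4,-0.6,35],"turn":0},{"offset":[0,0,38],"turn":0},{"offset":[0,0,38],"turn":0},{"offset":[0,0,30],"turn":0},{"offset":[0,0,15],"turn":0},{"offset":[0,0,8.5],"turn":0},{"offset":[0,0,0],"turn":0}]' 38 20
python3 -m jog '[{"offset":[0,0,0],"turn":0}]'
python3 -c "
from h import *
go(.4862,-.0395,.036,1.8)"
```

```text
time: 28.15
position: [0.4844, -0.0446, 0.0401]
tcp_rot: [-0.002, 0.695, 0.719, -0.001]
force: [-0.4, 0.6, -0.6]
grip_width: 0.43
finger_force: 0.0
time: 28.23
position: [0.486, -0.0452, 0.0422]
tcp_rot: [0.0, 0.695, 0.719, 0.0]
force: [1.0, -0.1, -0.5]
grip_width: 0.432
finger_force: 0.0
tcp [ 0.486  -0.0452  0.0422] tool-y yaw 1.9 off [5.7 0.4 6.2] turn 0.1 j6 -0.37
```

```bash
python3 -m jog '[{"offset":[5.7,0.3,0],"turn":0},{"offset":[0,0,6],"turn":0},{"offset":[0,0,0],"turn":0},{"offset":[0,0,0],"turn":0}]'
python3 -m jog '[{"offset":[0,0,0],"turn":0},{"offset":[0,0,0],"turn":0},{"offset":[0,0,0],"turn":0},{"offset":[0,0,0],"turn":0},{"offset":[0,0,0],"turn":0}]' 0 12
python3 -m jog '[{"offset":[0,0,-10],"turn":0},{"offset":[0,0,-20],"turn":0},{"offset":[0,0,-30],"turn":0},{"offset":[0,0,-38],"turn":0},{"offset":[0,0,-38],"turn":0},{"offset":[0,0,-38],"turn":0},{"offset":[0,0,-25],"turn":6.3},{"offset":[0,0,0],"turn":0}]'
python3 -c "
from h import *
go(.6467,-.086,.094,-4.5)"
```

```text
time: 28.57
position: [0.4857, -0.0393, 0.0363]
tcp_rot: [0.0, 0.695, 0.719, 0.0]
force: [-0.3, -0.1, 0.8]
grip_width: 0.429
finger_force: 0.0
time: 28.98
position: [0.4857, -0.0394, 0.0362]
tcp_rot: [0.0, 0.695, 0.719, 0.0]
force: [-0.9, 0.1, 2.5]
grip_width: 0.276
finger_force: 12.0
time: 29.65
position: [0.4885, -0.0402, 0.2419]
tcp_rot: [0.005, 0.735, 0.678, 0.003]
force: [0.7, 0.4, -0.6]
grip_width: 0.271
finger_force: 12.0
tcp [ 0.4885 -0.0402  0.2419] tool-y yaw -4.6 off [-32.5 159.8 149.8] turn -0.1 j6 -0.24
```

```bash
python3 -m jog '[{"offset":[-6.5,32,0],"turn":0},{"offset":[-6.5,32,0],"turn":0},{"offset":[-6.5,32,0],"turn":0},{"offset":[-6.5,32,0],"turn":0},{"offset":[-6.5,32,0],"turn":0},{"offset":[0,0,0],"turn":0},{"offset":[0,0,0],"turn":0}]'
python3 -c "
from h import *
go(.6467,-.086,.0915,-4.5)"
```

```text
time: 30.23
position: [0.6425, -0.0841, 0.2328]
tcp_rot: [-0.001, 0.733, 0.68, -0.001]
force: [-0.9, 0.2, -0.3]
grip_width: 0.274
finger_force: 12.0
tcp [ 0.6425 -0.0841  0.2328] tool-y yaw -4.3 off [ -1.7   4.8 141.2] turn 0.2 j6 -0.24
```

```bash
python3 -m jog '[{"offset":[-1.5,3,35],"turn":0},{"offset":[0,0,35],"turn":0},{"offset":[0,0,35],"turn":0},{"offset":[0,0,20],"turn":0},{"offset":[0,0,10],"turn":0},{"offset":[0,0,6],"turn":0},{"offset":[0,0,0],"turn":0},{"offset":[0,0,0],"turn":0}]'
python3 -m jog '[{"offset":[0,0,0],"turn":0},{"offset":[0,0,0],"turn":0},{"offset":[0,0,0],"turn":0},{"offset":[0,0,0],"turn":0}]' 36
python3 -m jog '[{"offset":[0,0,-15],"turn":0},{"offset":[0,0,-35],"turn":0},{"offset":[0,0,-35],"turn":0},{"offset":[0,0,-35],"turn":0},{"offset":[0,0,-20],"turn":0},{"offset":[0,-38,0],"turn":-6.3},{"offset":[0,-38,0],"turn":0},{"offset":[0,-38,0],"turn":0}]'
python3 -m jog '[{"offset":[0,-38,0],"turn":0},{"offset":[0,-2,0],"turn":0},{"offset":[0,0,0],"turn":0},{"offset":[0,0,0],"turn":0}]'
python3 - <<'E'
from h import *
c=env.calibration("wrist"); f=env.grab_frame("wrist"); cv2.imwrite("pics/w9.png",f); np.save("c9.npy",c,allow_pickle=True)
for t,z in (("amethyst1_c",.025),("tray_post",.048),("tray_purple",.026)):
  print(t,[(round(d["p"],2),[round(float(v)) for v in d["pixel"]],w("wrist",d["pixel"],z,c).round(4)[:2]) for d in env.landmark_of("wrist",t)[:6]])
g=env.grab_frame("scene"); t=env.grab_frame("top"); 
cv2.imwrite("pics/m9.png",np.vstack([np.hstack([cv2.resize(g[155:255,120:260],(400,286),interpolation=2),cv2.resize(t[90:220,200:345],(319,286),interpolation=2)]),cv2.copyMakeBorder(cv2.resize(f[:230],(600,270)),0,0,0,119,0)]))
go(.487,-.069,.06,1.8)
E
```

```text
time: 30.9
position: [0.6461, -0.0857, 0.0956]
tcp_rot: [0.001, 0.733, 0.68, 0.001]
force: [0.0, -0.3, -0.3]
grip_width: 0.273
finger_force: 12.0
time: 31.23
position: [0.646, -0.0857, 0.0949]
tcp_rot: [0.001, 0.733, 0.68, 0.0]
force: [-0.3, 0.1, -0.7]
grip_width: 0.408
finger_force: 0.0
time: 31.9
position: [0.5306, -0.0852, 0.2344]
tcp_rot: [0.001, 0.695, 0.719, 0.0]
force: [0.2, -1.4, -0.0]
grip_width: 0.41
finger_force: 0.0
time: 32.23
position: [0.4924, -0.0871, 0.235]
tcp_rot: [0.001, 0.695, 0.719, 0.001]
force: [0.3, -0.1, -0.4]
grip_width: 0.405
finger_force: 0.0
amethyst1_c [(0.85, [208, 254], array([ 0.4907, -0.1247])), (0.63, [229, 393], array([ 0.6601, -0.1459]))]
tray_post [(0.71, [166, 250], array([ 0.4847, -0.071 ])), (0.55, [234, 253], array([ 0.4909, -0.1492]))]
tray_purple [(0.86, [77, 254], array([0.4865, 0.02  ]))]
tcp [ 0.4923 -0.0867  0.2338] tool-y yaw 2.0 off [ 17.9  -4.7 173.8] turn 0.2 j6 -0.45
```

View pics/m9.png

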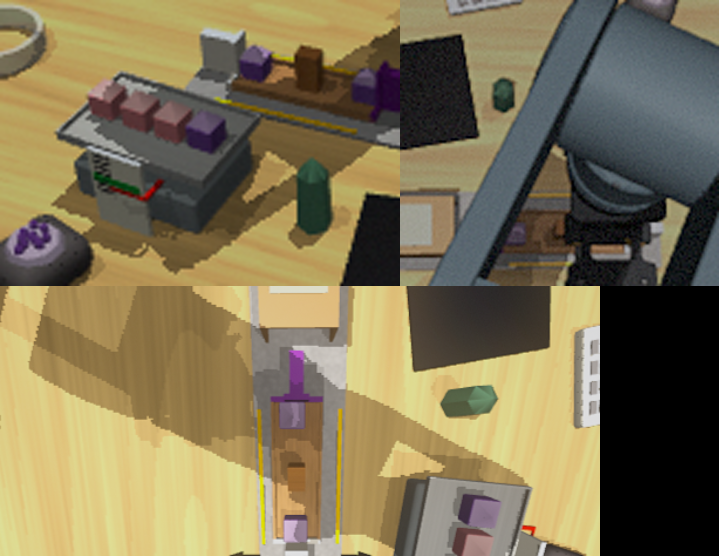

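All four stand on the pan with the needle at the green band, and the tray keeps amethysts at both outer seats. Now I'll grip the post.

```bash
python3 -c "
from h import *
go(.4866,-.0705,.036,1.8)"
python3 -m jog '[{"offset":[15.9,-6.2,30],"turn":0},{"offset":[0,0,38],"turn":0},{"offset":[0,0,38],"turn":0},{"offset":[0,0,30],"turn":0},{"offset":[0,0,20],"turn":0},{"offset":[0,0,0],"turn":0},{"offset":[0,0,0],"turn":0},{"offset":[0,0,0],"turn":0}]' 40 40
python3 - <<'E'
from h import *
c=env.calibration("wrist"); f=env.grab_frame("wrist"); cv2.imwrite("pics/w10.png",f)
print([(round(d["p"],2),[round(float(v)) for v in d["pixel"]],w("wrist",d["pixel"],.048,c).round(4)[:2]) for d in env.landmark_of("wrist","tray_post")[:4]])
go(.4866,-.0705,.036,1.8)
E
```

```text
tcp [ 0.4923 -0.0867  0.2338] tool-y yaw 2.0 off [ 16.4  -5.1 197.8] turn 0.2 j6 -0.45
time: 33.2
position: [0.486, -0.0713, 0.079]
tcp_rot: [0.001, 0.695, 0.719, 0.0]
force: [0.1, -0.7, 0.0]
grip_width: 0.453
finger_force: 0.0
[(0.66, [235, 259], array([ 0.4872, -0.0693]))]
tcp [ 0.4864 -0.0716  0.0797] tool-y yaw 2.0 off [ 1.1  0.1 43.7] turn 0.2 j6 -0.42
```

View pics/w10.png

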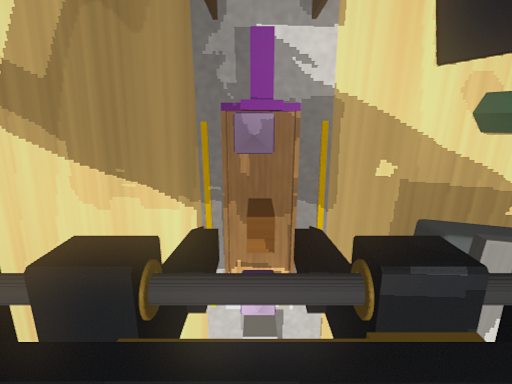

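```bash
python3 -m jog '[{"offset":[1,0,20],"turn":0},{"offset":[0,0,16],"turn":0},{"offset":[0,0,7],"turn":0},{"offset":[0,0,0],"turn":0},{"offset":[0,0,0],"turn":0}]'
python3 -m jog '[{"offset":[0,0,0],"turn":0},{"offset":[0,0,0],"turn":0},{"offset":[0,0,0],"turn":0},{"offset":[0,0,0],"turn":0},{"offset":[0,0,0],"turn":0},{"offset":[0,0,0],"turn":0}]' 0 40
python3 -m jog '[{"offset":[0,0,-5],"turn":0},{"offset":[0,0,-12],"turn":0},{"offset":[0,0,-16],"turn":0},{"offset":[0,0,-12],"turn":0},{"offset":[0,-8,-5],"turn":0},{"offset":[0,-18,0],"turn":0},{"offset":[0,-20,0],"turn":0},{"offset":[0,-14,0],"turn":0}]'
python3 -c "
from h import *
go(.4875,-.072,.04,1.8)"
```

```text
time: 33.72
position: [0.4854, -0.0702, 0.0357]
tcp_rot: [0.0, 0.695, 0.719, 0.0]
force: [0.2, -0.2, -0.8]
grip_width: 0.456
finger_force: 0.0
time: 34.22
position: [0.4858, -0.0703, 0.0358]
tcp_rot: [0.001, 0.695, 0.719, 0.0]
force: [0.9, 0.3, 5.6]
grip_width: 0.177
finger_force: 40.0
time: 34.88
position: [0.4218, -0.0712, 0.0838]
tcp_rot: [-0.002, 0.695, 0.719, -0.001]
force: [0.7, -0.1, -3.0]
grip_width: 0.173
finger_force: 40.0
tcp [ 0.4218 -0.0712  0.0838] tool-y yaw 2.0 off [-3.1 65.8 43.6] turn 0.2 j6 -0.48
```

```bash
python3 -m jog '[{"offset":[0,0,0],"turn":2},{"offset":[0,0,0],"turn":4},{"offset":[0,0,0],"turn":6},{"offset":[0,0,0],"turn":6},{"offset":[0,0,0],"turn":6},{"offset":[0,0,0],"turn":6},{"offset":[0,0,0],"turn":6},{"offset":[0,0,0],"turn":6}]'
python3 -m jog '[{"offset":[0,0,0],"turn":6},{"offset":[0,0,0],"turn":6},{"offset":[0,0,0],"turn":6},{"offset":[0,0,0],"turn":6},{"offset":[0,0,0],"turn":6},{"offset":[0,0,0],"turn":6},{"offset":[0,0,0],"turn":6},{"offset":[0,0,0],"turn":6}]'
python3 -m jog '[{"offset":[0,0,0],"turn":6},{"offset":[0,0,0],"turn":6},{"offset":[0,0,0],"turn":6},{"offset":[0,0,0],"turn":6},{"offset":[0,0,0],"turn":6},{"offset":[0,0,0],"turn":6},{"offset":[0,0,0],"turn":6},{"offset":[0,0,0],"turn":6}]'
python3 -m jog '[{"offset":[0,0,0],"turn":6},{"offset":[0,0,0],"turn":6},{"offset":[0,0,0],"turn":6},{"offset":[0,0,0],"turn":6},{"offset":[0,0,0],"turn":6},{"offset":[0,0,0],"turn":6},{"offset":[0,0,0],"turn":4},{"offset":[0,0,0],"turn":2}]'
python3 -m jog '[{"offset":[0,0,0],"turn":0},{"offset":[0,0,0],"turn":0}]'
python3 - <<'E'
from h import *
go(.4874,-.0715,.037,1.8)
f=env.grab_frame("wrist"); t=env.grab_frame("scene"); cv2.imwrite("pics/m11.png",np.hstack([cv2.resize(f,(400,300)),cv2.resize(t[130:280,130:330],(400,300))]))
E
```

```text
time: 35.55
position: [0.4232, -0.0715, 0.084]
tcp_rot: [-0.001, 0.908, 0.42, -0.001]
force: [-0.0, -0.0, -2.4]
grip_width: 0.178
finger_force: 40.0
time: 36.22
position: [0.4232, -0.0715, 0.084]
tcp_rot: [-0.001, 1.0, 0.014, -0.001]
force: [0.5, -0.8, -3.1]
grip_width: 0.176
finger_force: 40.0
time: 36.88
position: [0.4232, -0.0715, 0.084]
tcp_rot: [0.0, 0.919, -0.393, -0.001]
force: [-0.0, -0.0, -1.9]
grip_width: 0.179
finger_force: 40.0
time: 37.55
position: [0.4232, -0.0715, 0.084]
tcp_rot: [0.001, 0.718, -0.696, -0.001]
force: [-0.3, -0.9, -2.3]
grip_width: 0.177
finger_force: 40.0
time: 37.72
position: [0.4237, -0.0717, 0.0843]
tcp_rot: [0.0, 0.719, -0.695, -0.001]
force: [-0.2, -0.2, -3.2]
grip_width: 0.179
finger_force: 40.0
tcp [ 0.4237 -0.0717  0.0843] tool-y yaw -178.0 off [  2.1 -63.7  47.2] turn 0.2 j6 2.66
```

View pics/m11.png

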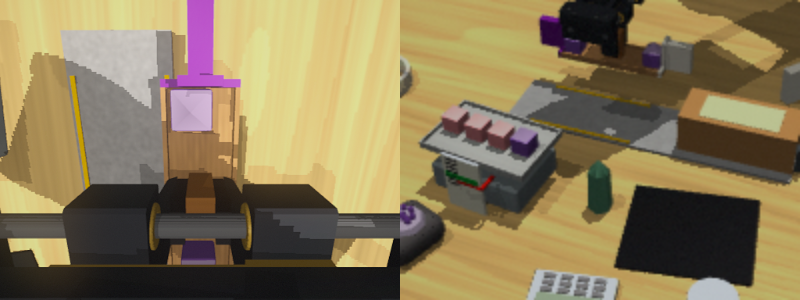

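```bash
python3 -m jog '[{"offset":[0,-8,0],"turn":0.2},{"offset":[0.5,-16,0],"turn":0},{"offset":[0.5,-18,0],"turn":0},{"offset":[0.5,-14,0],"turn":0},{"offset":[0.5,-7.5,0],"turn":0},{"offset":[0,0,0],"turn":0},{"offset":[0,0,0],"turn":0},{"offset":[0,0,0],"turn":0}]'
python3 -c "
from h import *
go(.4872,-.0715,.0362,1.8)"
```

```text
time: 38.48
position: [0.4874, -0.0718, 0.0844]
tcp_rot: [0.0, 0.718, -0.696, -0.001]
force: [-0.2, 0.5, -3.8]
grip_width: 0.18
finger_force: 40.0
tcp [ 0.4874 -0.0718  0.0844] tool-y yaw -178.2 off [-0.2  0.1 48.2] turn -0.0 j6 2.72
```

```bash
python3 -m jog '[{"offset":[0,0,8],"turn":0},{"offset":[0,0,12],"turn":0},{"offset":[0,0,12],"turn":0},{"offset":[0,0,8],"turn":0},{"offset":[0,0,4],"turn":0},{"offset":[0,0,3],"turn":0},{"offset":[0,0,0],"turn":0},{"offset":[0,0,0],"turn":0}]'
python3 -c "
from h import *
go(.4872,-.0715,.0362,1.8)"
```

```text
time: 39.15
position: [0.4886, -0.0722, 0.0381]
tcp_rot: [-0.0, 0.718, -0.696, 0.0]
force: [-0.1, -0.3, -3.0]
grip_width: 0.179
finger_force: 40.0
tcp [ 0.4886 -0.0722  0.0381] tool-y yaw -178.3 off [-0.7  1.3  1.9] turn -0.1 j6 2.72
```

```bash
python3 -m jog '[{"offset":[0,1,1.5],"turn":0},{"offset":[0,0,1],"turn":0},{"offset":[0,0,0],"turn":0},{"offset":[0,0,0],"turn":0}]'
python3 -m jog '[{"offset":[0,0,0],"turn":0},{"offset":[0,0,0],"turn":0},{"offset":[0,0,0],"turn":0}]' 40
python3 -m jog '[{"offset":[0,0,-20],"turn":0},{"offset":[0,0,-35],"turn":0},{"offset":[0,0,-38],"turn":0},{"offset":[0,0,-38],"turn":0},{"offset":[0,0,-38],"turn":0},{"offset":[0,0,0],"turn":0},{"offset":[0,0,0],"turn":0}]'
python3 - <<'E'
from h import *
c=env.calibration("wrist"); f=env.grab_frame("wrist"); cv2.imwrite("pics/w12.png",f)
for t,z in (("tray_post",.048),("tray_purple",.026),("tray_white",.026),("jig",0)):
  print(t,[(round(d["p"],2),[round(float(v)) for v in d["pixel"]],w("wrist",d["pixel"],z,c).round(4)[:2]) for d in env.landmark_of("wrist",t)[:3]])
go(.4906,-.1625,.03,1.8)
E
```

```text
time: 39.48
position: [0.4877, -0.0722, 0.0358]
tcp_rot: [-0.0, 0.718, -0.696, 0.0]
force: [0.5, 0.1, -0.6]
grip_width: 0.178
finger_force: 40.0
time: 39.73
position: [0.4877, -0.0722, 0.0357]
tcp_rot: [-0.0, 0.718, -0.696, 0.0]
force: [-0.6, 0.7, 0.9]
grip_width: 0.377
finger_force: 0.0
time: 40.32
position: [0.4891, -0.0727, 0.2073]
tcp_rot: [-0.001, 0.718, -0.696, 0.003]
force: [-0.3, 0.8, -0.8]
grip_width: 0.451
finger_force: 0.0
tray_post [(0.96, [189, 257], array([ 0.4882, -0.0681]))]
tray_purple [(0.77, [90, 258], array([ 0.4906, -0.1625]))]
tray_white [(0.66, [260, 256], array([0.4862, 0.0201]))]
jig [(0.93, [271, 254], array([0.488 , 0.0494]))]
tcp [ 0.4864 -0.0717  0.2026] tool-y yaw -178.3 off [ 91.1  -2.  172.5] turn -0.1 j6 2.72
```

View pics/w12.png

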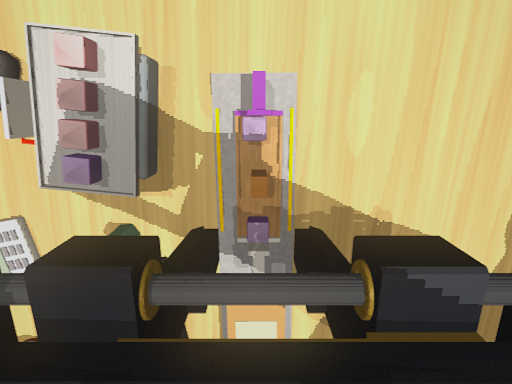

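Run:
```python
from h import *
f=cv2.imread("pics/w12.png"); c=env.calibration("wrist")
hsv=cv2.cvtColor(f,cv2.COLOR_BGR2HSV); m=cv2.inRange(hsv,(22,170,90),(34,255,255)); ks=[]
for lo,hi in[(212,228),(285,298)]:
    p=np.argwhere(m[108:232,lo:hi])+[108,lo]; W=np.array([w("wrist",q,.004)[:2] for q in p]); k=np.polyfit(W[:,1],W[:,0],1); ks.append(k); print(len(p),k)
k=np.mean(ks,0)
for n,r,a,b,z in (("wallP",113,234,283,.013),("wallW",238,237,281,.013),("pull top",90,253.5,265.5,.048),("post",183,251,267,.048),("board",75,211,297.5,.004)):
    q=w("wrist",(r,(a+b)/2),z); print(n,q.round(4),"axis x",np.polyval(k,q[1]).round(4), "width",np.linalg.norm(w("wrist",(r,a),z)-w("wrist",(r,b),z)).round(4))
# enlarge the purple end
cv2.imwrite("pics/z12.png",cv2.resize(f[65:260,200:310],None,fx=3,fy=3,interpolation=2))
```

```text
389 [-0.0396985   0.52310106]
385 [-0.04285597  0.44407455]
wallP [ 0.4846 -0.1391  0.013 ] axis x 0.4893 width 0.0503
wallW [ 0.4795 -0.001   0.013 ] axis x 0.4836 width 0.0505
pull top [ 0.4847 -0.1586  0.048 ] axis x 0.4901 width 0.0107
post [ 0.4824 -0.0734  0.048 ] axis x 0.4866 width 0.0155
board [ 0.4901 -0.1765  0.004 ] axis x 0.4909 width 0.0885
```

View pics/z12.png

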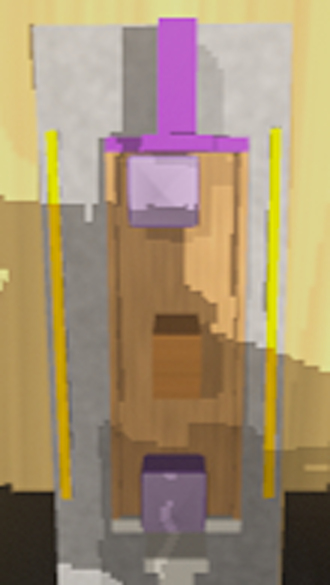

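```bash
python3 -c "
from h import *
go(.4906,-.1645,.030,1.8)"
```

```text
tcp [ 0.4864 -0.0717  0.2026] tool-y yaw -178.3 off [ 93.1  -1.9 172.5] turn -0.1 j6 2.72
```

Pushing home at this wrist yaw would run joint 6 out of range, so I'll turn the tool back half a turn before gripping the pull.

```bash
R='[{"offset":[0,0,0],"turn":-7},{"offset":[0,0,0],"turn":-7}]'; 
python3 -m jog '[{"offset":[11.6,0,0],"turn":0},{"offset":[11.6,0,0],"turn":0},{"offset":[20,0,0],"turn":0},{"offset":[25,0,0],"turn":0},{"offset":[25,0,0],"turn":0},{"offset":[0,0,0],"turn":-7},{"offset":[0,0,0],"turn":-7},{"offset":[0,0,0],"turn":-7}]'
python3 -m jog '[{"offset":[0,0,0],"turn":-7},{"offset":[0,0,0],"turn":-7},{"offset":[0,0,0],"turn":-7},{"offset":[0,0,0],"turn":-7},{"offset":[0,0,0],"turn":-7},{"offset":[0,0,0],"turn":-7},{"offset":[0,0,0],"turn":-7},{"offset":[0,0,0],"turn":-7}]'
python3 -m jog '[{"offset":[0,0,0],"turn":-7},{"offset":[0,0,0],"turn":-7},{"offset":[0,0,0],"turn":-7},{"offset":[0,0,0],"turn":-7},{"offset":[0,0,0],"turn":-7},{"offset":[0,0,0],"turn":-7},{"offset":[0,0,0],"turn":-7},{"offset":[0,0,0],"turn":-7}]'
python3 -m jog '[{"offset":[0,0,0],"turn":-7},{"offset":[0,0,0],"turn":-7},{"offset":[0,0,0],"turn":-7},{"offset":[0,0,0],"turn":-7},{"offset":[0,0,0],"turn":-7},{"offset":[0,0,0],"turn":-7},{"offset":[0,0,0],"turn":-5},{"offset":[0,0,0],"turn":0}]'
python3 -m jog '[{"offset":[0,0,0],"turn":0},{"offset":[0,0,0],"turn":0}]'
python3 - <<'E'
from h import *
go(.4906,-.1645,.030,1.8)
c=env.calibration("wrist"); f=env.grab_frame("wrist"); cv2.imwrite("pics/w13.png",f); np.save("c13.npy",c,allow_pickle=True)
for t,z in (("tray_post",.048),("tray_purple",.026),("tray_white",.026)):
  print(t,[(round(d["p"],2),[round(float(v)) for v in d["pixel"]],w("wrist",d["pixel"],z,c).round(4)[:2]) for d in env.landmark_of("wrist",t)[:3]])
hsv=cv2.cvtColor(f,cv2.COLOR_BGR2HSV)
m=cv2.inRange(hsv,(22,150,90),(34,255,255)); m[230:]=0; n,L,S,C=cv2.connectedComponentsWithStats(m); print([S[i].tolist() for i in range(1,n) if S[i,4]>60])
m=cv2.inRange(hsv,(135,120,60),(155,255,255)); n,L,S,C=cv2.connectedComponentsWithStats(m); print("purple",[S[i].tolist() for i in range(1,n) if S[i,4]>60])
E
```

```text
time: 41.23
position: [0.4898, -0.1671, 0.2038]
tcp_rot: [0.0, 0.834, -0.552, -0.0]
force: [0.8, -0.1, -1.2]
grip_width: 0.453
finger_force: 0.0
time: 41.9
position: [0.4899, -0.1665, 0.2038]
tcp_rot: [-0.0, 0.995, -0.095, -0.0]
force: [0.4, 0.0, 0.3]
grip_width: 0.451
finger_force: 0.0
time: 42.57
position: [0.4899, -0.1665, 0.2038]
tcp_rot: [-0.0, 0.924, 0.383, -0.0]
force: [-0.5, 0.3, 0.8]
grip_width: 0.456
finger_force: 0.0
time: 43.23
position: [0.4899, -0.1664, 0.2039]
tcp_rot: [-0.0, 0.695, 0.719, -0.0]
force: [0.2, -0.0, -0.1]
grip_width: 0.451
finger_force: 0.0
time: 43.4
position: [0.4901, -0.1659, 0.2041]
tcp_rot: [-0.0, 0.697, 0.717, -0.0]
force: [0.3, -0.4, -0.2]
grip_width: 0.457
finger_force: 0.0
tcp [ 0.4901 -0.1659  0.2041] tool-y yaw 1.6 off [  1.3   0.6 174.1] turn -0.2 j6 -0.58
tray_post [(0.89, [84, 255], array([ 0.4861, -0.07  ]))]
tray_purple [(0.82, [181, 258], array([ 0.4911, -0.1634]))]
tray_white []
[[218, 21, 9, 141, 512], [296, 20, 7, 142, 522]]
purple [[246, 156, 34, 42, 436]]
```

Run:
```python
import cv2
f=cv2.imread("pics/w13.png"); cv2.imwrite("pics/z13.png",cv2.resize(f[0:230,195:325],None,fx=2.6,fy=2.6,interpolation=2))
```

```text
(no output)
```

View pics/z13.png

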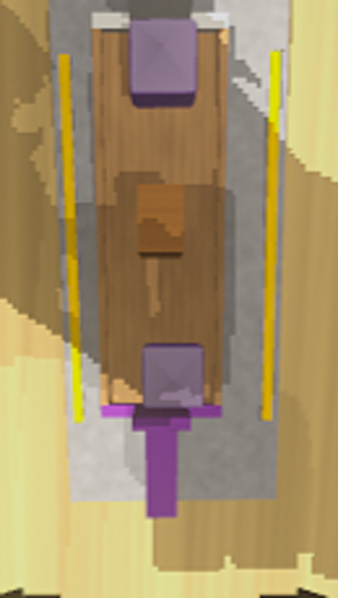

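```bash
python3 -m jog '[{"offset":[1.3,-2,38],"turn":0},{"offset":[0,0,38],"turn":0},{"offset":[0,0,38],"turn":0},{"offset":[0,0,34],"turn":0},{"offset":[0,0,18],"turn":0},{"offset":[0,0,8],"turn":0},{"offset":[0,0,0],"turn":0},{"offset":[0,0,0],"turn":0}]' 40 25
python3 -m jog '[{"offset":[0,0,0],"turn":0},{"offset":[0,0,0],"turn":0},{"offset":[0,0,0],"turn":0},{"offset":[0,0,0],"turn":0},{"offset":[0,0,0],"turn":0},{"offset":[0,0,0],"turn":0}]' 0 25
python3 -m jog '[{"offset":[0,0,0],"turn":0},{"offset":[0,0,0],"turn":0}]'
cat > off.py <<'E'
from h import *
import sys
f=env.grab_frame("wrist"); cv2.imwrite(sys.argv[1],f); go(.49,-.16,.03,1.8)
hsv=cv2.cvtColor(f,cv2.COLOR_BGR2HSV); y=cv2.inRange(hsv,(22,150,80),(34,255,255)); p=cv2.inRange(hsv,(135,100,40),(160,255,255)); y[225:]=0
br=cv2.inRange(hsv,(5,90,40),(19,255,255))
for r in range(20,225,12):
    c=np.flatnonzero(y[r]); l=c[c<256]; rr=c[c>256]; b=np.flatnonzero(br[r]); b=b[(b>l.max()+4)&(b<rr.min()-4)] if len(l) and len(rr) else b; q=np.flatnonzero(p[r])
    print(r,"lines",(l.mean(),rr.mean()) if len(l) and len(rr) else None,"brown",(b.min(),b.max()) if len(b) else None,"purple",(q.min(),q.max()) if len(q) else None)
E
python3 off.py pics/w14.png
```

```text
time: 44.27
position: [0.4887, -0.1643, 0.031]
tcp_rot: [0.0, 0.696, 0.718, 0.0]
force: [0.4, 0.7, -0.3]
grip_width: 0.456
finger_force: 0.0
time: 44.77
position: [0.489, -0.1644, 0.0313]
tcp_rot: [0.001, 0.696, 0.718, 0.0]
force: [0.4, 0.5, 5.3]
grip_width: 0.132
finger_force: 25.0
time: 44.93
position: [0.489, -0.1644, 0.0313]
tcp_rot: [0.001, 0.696, 0.718, 0.0]
force: [-0.7, 1.4, 6.6]
grip_width: 0.136
finger_force: 25.0
tcp [ 0.489  -0.1644  0.0313] tool-y yaw 1.7 off [4.4 1.1 1.3] turn -0.1 j6 -0.59
20 lines (np.float64(181.0), np.float64(354.0)) brown (np.int64(201), np.int64(314)) purple None
32 lines (np.float64(182.0), np.float64(353.5)) brown (np.int64(201), np.int64(313)) purple None
44 lines (np.float64(183.0), np.float64(352.5)) brown (np.int64(202), np.int64(312)) purple None
56 lines (np.float64(183.5), np.float64(352.0)) brown (np.int64(202), np.int64(312)) purple None
68 lines (np.float64(184.5), np.float64(351.0)) brown (np.int64(203), np.int64(311)) purple None
80 lines (np.float64(185.5), np.float64(350.0)) brown (np.int64(203), np.int64(311)) purple None
92 lines
[... 502 characters left out ...]
(190.0), np.float64(345.5)) brown (np.int64(206), np.int64(307)) purple (np.int64(246), np.int64(285))
164 lines (np.float64(191.0), np.float64(344.5)) brown (np.int64(206), np.int64(306)) purple None
176 lines (np.float64(192.0), np.float64(343.5)) brown (np.int64(207), np.int64(306)) purple None
188 lines (np.float64(192.5), np.float64(343.0)) brown (np.int64(207), np.int64(305)) purple None
200 lines (np.float64(193.0), np.float64(342.0)) brown (np.int64(208), np.int64(305)) purple (np.int64(214), np.int64(298))
212 lines None brown (np.int64(148), np.int64(454)) purple (np.int64(233), np.int64(279))
224 lines None brown (np.int64(153), np.int64(451)) purple (np.int64(230), np.int64(283))
```

View pics/w14.png

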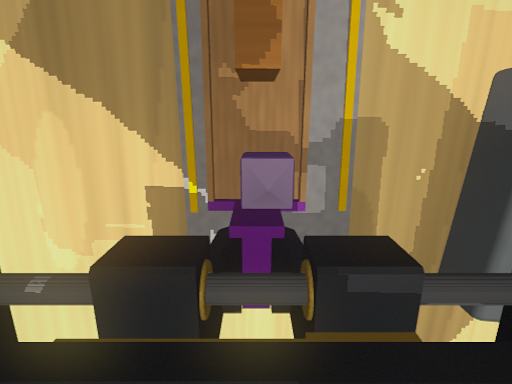

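```bash
python3 -m jog '[{"offset":[0,3,0],"turn":-0.7},{"offset":[0,2.8,0],"turn":0},{"offset":[0,0,0],"turn":0},{"offset":[0,0,0],"turn":0},{"offset":[0,0,0],"turn":0}]'
python3 off.py pics/w15.png | awk 'NR==1||NR==2||NR==6||NR==10||NR==14||NR==17'
```

```text
time: 45.4
position: [0.4937, -0.1641, 0.0312]
tcp_rot: [-0.0, 0.692, 0.722, -0.001]
force: [-4.9, -0.3, 10.8]
grip_width: 0.132
finger_force: 25.0
tcp [ 0.4936 -0.1641  0.0312] tool-y yaw 2.5 off [ 4.2 -3.5  1.2] turn 0.7 j6 -0.59
20 lines (np.float64(174.5), np.float64(347.5)) brown (np.int64(199), np.int64(312)) purple None
68 lines (np.float64(177.5), np.float64(344.0)) brown (np.int64(201), np.int64(310)) purple None
116 lines (np.float64(180.5), np.float64(340.5)) brown (np.int64(203), np.int64(308)) purple None
164 lines (np.float64(183.0), np.float64(337.0)) brown (np.int64(206), np.int64(305)) purple None
200 lines (np.float64(185.0), np.float64(334.0)) brown (np.int64(208), np.int64(304)) purple (np.int64(214), np.int64(298))
```

```bash
python3 -m jog '[{"offset":[0,2.2,0],"turn":0.2},{"offset":[0,0,0],"turn":0},{"offset":[6,0,0],"turn":0},{"offset":[8,0,0],"turn":0},{"offset":[8,0,0],"turn":0},{"offset":[4,0,0],"turn":0},{"offset":[0,0,0],"turn":0},{"offset":[0,0,0],"turn":0}]'
python3 off.py pics/w16.png | awk 'NR==1||NR==2||NR==6||NR==10||NR==14||NR==17'
```

```text
time: 46.12
position: [0.4961, -0.1374, 0.0313]
tcp_rot: [0.001, 0.693, 0.721, 0.0]
force: [-0.1, 0.4, 8.0]
grip_width: 0.136
finger_force: 25.0
tcp [ 0.4961 -0.1374  0.0313] tool-y yaw 2.3 off [-22.4  -7.    1.3] turn 0.5 j6 -0.54
20 lines (np.float64(166.0), np.float64(339.0)) brown (np.int64(200), np.int64(313)) purple None
68 lines (np.float64(169.5), np.float64(335.5)) brown (np.int64(202), np.int64(311)) purple None
116 lines (np.float64(172.5), np.float64(332.5)) brown (np.int64(204), np.int64(308)) purple None
164 lines (np.float64(176.0), np.float64(329.5)) brown (np.int64(206), np.int64(306)) purple None
200 lines (np.float64(178.5), np.float64(327.0)) brown (np.int64(208), np.int64(304)) purple (np.int64(214), np.int64(298))
```

```bash
python3 -m jog '[{"offset":[0,-1.8,0],"turn":0},{"offset":[0,0,0],"turn":0},{"offset":[3,0,0],"turn":0},{"offset":[4,0,0],"turn":0},{"offset":[0,0,0],"turn":0},{"offset":[0,0,0],"turn":0}]'
python3 off.py pics/w17.png | awk 'NR==1||NR==2||NR==6||NR==10||NR==14||NR==17'
```

```text
time: 46.67
position: [0.4941, -0.131, 0.0313]
tcp_rot: [0.001, 0.693, 0.721, 0.0]
force: [1.2, -1.7, 7.6]
grip_width: 0.134
finger_force: 25.0
tcp [ 0.4941 -0.131   0.0313] tool-y yaw 2.3 off [-28.9  -5.3   1.4] turn 0.5 j6 -0.53
20 lines (np.float64(169.5), np.float64(342.5)) brown (np.int64(200), np.int64(313)) purple None
68 lines (np.float64(172.5), np.float64(339.5)) brown (np.int64(202), np.int64(311)) purple None
116 lines (np.float64(176.0), np.float64(336.0)) brown (np.int64(204), np.int64(308)) purple None
164 lines (np.float64(179.5), np.float64(333.0)) brown (np.int64(206), np.int64(306)) purple None
200 lines (np.float64(182.0), np.float64(330.5)) brown (np.int64(208), np.int64(304)) purple (np.int64(214), np.int64(298))
```

```bash
python3 -m jog '[{"offset":[4,0,0],"turn":0},{"offset":[6,0,0],"turn":0},{"offset":[6,0,0],"turn":0},{"offset":[6,0,0],"turn":0},{"offset":[6,0,0],"turn":0},{"offset":[4,0,0],"turn":0},{"offset":[0,0,0],"turn":0},{"offset":[0,0,0],"turn":0}]'
python3 off.py pics/w18.png | awk 'NR==1||NR==2||NR==6||NR==10||NR==14||NR==17'
```

```text
time: 47.38
position: [0.4928, -0.0987, 0.0313]
tcp_rot: [0.001, 0.693, 0.721, 0.0]
force: [0.9, -0.5, 8.0]
grip_width: 0.134
finger_force: 25.0
tcp [ 0.4928 -0.0987  0.0313] tool-y yaw 2.3 off [-61.2  -5.2   1.3] turn 0.5 j6 -0.47
20 lines None brown (np.int64(20), np.int64(313)) purple None
68 lines (np.float64(173.0), np.float64(339.5)) brown (np.int64(202), np.int64(311)) purple None
116 lines (np.float64(176.5), np.float64(336.5)) brown (np.int64(204), np.int64(308)) purple None
164 lines (np.float64(179.5), np.float64(333.0)) brown (np.int64(206), np.int64(306)) purple None
200 lines (np.float64(182.0), np.float64(330.5)) brown (np.int64(208), np.int64(304)) purple (np.int64(214), np.int64(298))
```

The tray is in the mouth by about 22 mm, centred, with no resistance. I'll push it on.

```bash
python3 -m jog '[{"offset":[6,0,0],"turn":0},{"offset":[10,0,0],"turn":0},{"offset":[10,0,0],"turn":0},{"offset":[10,0,0],"turn":0},{"offset":[10,0,0],"turn":0},{"offset":[10,0,0],"turn":0},{"offset":[10,0,0],"turn":0},{"offset":[8,0,0],"turn":0}]'
python3 -m jog '[{"offset":[8,0,0],"turn":0},{"offset":[8,0,0],"turn":0},{"offset":[8,0,0],"turn":0},{"offset":[6,0,0],"turn":0},{"offset":[4,0,0],"turn":0},{"offset":[2,0,0],"turn":0},{"offset":[0,0,0],"turn":0},{"offset":[0,0,0],"turn":0}]'
```

```text
time: 48.1
position: [0.4899, -0.025, 0.0313]
tcp_rot: [0.001, 0.693, 0.721, 0.0]
force: [0.8, -5.1, 6.3]
grip_width: 0.134
finger_force: 25.0
time: 48.77
position: [0.4884, 0.0112, 0.0313]
tcp_rot: [0.001, 0.693, 0.721, 0.0]
force: [0.2, -1.8, 8.0]
grip_width: 0.134
finger_force: 25.0
```

```bash
python3 -m jog '[{"offset":[3,0,0],"turn":0},{"offset":[4,0,0],"turn":0},{"offset":[3,0,0],"turn":0},{"offset":[2,0,0],"turn":0},{"offset":[2,0,0],"turn":0},{"offset":[0,0,0],"turn":0},{"offset":[0,0,0],"turn":0}]'
python3 -m jog '[{"offset":[2,0,0],"turn":0},{"offset":[1,0,0],"turn":0},{"offset":[0,0,0],"turn":0},{"offset":[0,0,0],"turn":0}]'
```

```text
time: 49.35
position: [0.4879, 0.0249, 0.0313]
tcp_rot: [0.001, 0.693, 0.721, 0.0]
force: [0.1, -4.9, 8.4]
grip_width: 0.136
finger_force: 25.0
time: 49.68
position: [0.4878, 0.0277, 0.0313]
tcp_rot: [0.001, 0.693, 0.721, 0.0]
force: [-1.1, -4.7, 6.9]
grip_width: 0.131
finger_force: 25.0
```

```bash
python3 -m jog '[{"offset":[1,0,0],"turn":0},{"offset":[1,0,0],"turn":0},{"offset":[0,0,0],"turn":0},{"offset":[0,0,0],"turn":0}]'
python3 -m jog '[{"offset":[1,0,0],"turn":0},{"offset":[1,0,0],"turn":0},{"offset":[0,0,0],"turn":0},{"offset":[0,0,0],"turn":0}]'
```

```text
time: 50.02
position: [0.4878, 0.0296, 0.0313]
tcp_rot: [0.001, 0.693, 0.721, 0.0]
force: [0.7, -4.8, 8.8]
grip_width: 0.137
finger_force: 25.0
time: 50.35
position: [0.4877, 0.0316, 0.0313]
tcp_rot: [0.001, 0.693, 0.721, 0.0]
force: [0.1, -5.2, 8.3]
grip_width: 0.137
finger_force: 25.0
```

```bash
python3 -m jog '[{"offset":[1,0,0],"turn":0},{"offset":[1,0,0],"turn":0},{"offset":[0,0,0],"turn":0},{"offset":[0,0,0],"turn":0}]'
python3 -m jog '[{"offset":[1,0,0],"turn":0},{"offset":[1,0,0],"turn":0},{"offset":[0,0,0],"turn":0},{"offset":[0,0,0],"turn":0}]'
```

```text
time: 50.68
position: [0.4876, 0.0334, 0.0313]
tcp_rot: [0.001, 0.693, 0.721, 0.0]
force: [-0.4, -6.3, 7.0]
grip_width: 0.13
finger_force: 25.0
time: 51.02
position: [0.4878, 0.0336, 0.0313]
tcp_rot: [0.002, 0.693, 0.721, -0.001]
force: [-1.1, -16.1, 6.9]
grip_width: 0.133
finger_force: 25.0
```

```bash
python3 -m jog '[{"offset":[0,0,0],"turn":0},{"offset":[0,0,0],"turn":0},{"offset":[0,0,0],"turn":0},{"offset":[0,0,0],"turn":0}]' 40
python3 -m jog '[{"offset":[0,0,-20],"turn":0},{"offset":[0,0,-38],"turn":0},{"offset":[0,0,-38],"turn":0},{"offset":[0,0,-38],"turn":0},{"offset":[0,0,-38],"turn":0},{"offset":[-38,-20,0],"turn":0},{"offset":[-38,-20,0],"turn":0},{"offset":[0,0,0],"turn":0}]'
python3 -m jog '[{"offset":[0,0,0],"turn":0},{"offset":[0,0,0],"turn":0}]'
python3 - <<'E'
from h import *
c=env.calibration("wrist"); f=env.grab_frame("wrist"); cv2.imwrite("pics/w20.png",f); tool()
for t,z in (("tray_purple",.026),("jig",0)):
  print(t,[(round(d["p"],2),[round(float(v)) for v in d["pixel"]],w("wrist",d["pixel"],z,c).round(4)[:2]) for d in env.landmark_of("wrist",t)[:3]])
hsv=cv2.cvtColor(f,cv2.COLOR_BGR2HSV); m=cv2.inRange(hsv,(135,90,40),(160,255,255)); n,L,S,C=cv2.connectedComponentsWithStats(m)
for i in range(1,n):
    if S[i,4]>60: print("purple",S[i].tolist(),w("wrist",(S[i,1],C[i][0]),.048,c).round(4),w("wrist",(S[i,1]+S[i,3],C[i][0]),.048,c).round(4))
g=env.grab_frame("scene"); s=g[185:235,150:200]; h=cv2.cvtColor(s,cv2.COLOR_BGR2HSV)
for n,a,b in (("green",(45,90,40),(80,255,255)),("red",(0,170,90),(8,255,255))):
    p=np.argwhere(cv2.inRange(h,a,b))+[185,150]; print(n,len(p),p.min(0) if len(p) else 0,p.max(0) if len(p) else 0, sorted(set(map(tuple,p[:,::-1].tolist())))[:30])
E
```

```text
time: 51.35
position: [0.4858, 0.0367, 0.03]
tcp_rot: [-0.001, 0.693, 0.721, -0.0]
force: [-0.0, 0.2, -0.5]
grip_width: 0.411
finger_force: 0.0
time: 52.02
position: [0.4489, -0.0432, 0.2029]
tcp_rot: [0.001, 0.694, 0.72, -0.001]
force: [-0.4, 0.0, -0.5]
grip_width: 0.455
finger_force: 0.0
time: 52.18
position: [0.4505, -0.0388, 0.2022]
tcp_rot: [-0.0, 0.693, 0.721, 0.0]
force: [0.0, -0.3, -0.2]
grip_width: 0.453
finger_force: 0.0
tray_purple [(0.58, [108, 296], array([0.486 , 0.0377]))]
jig [(0.82, [95, 290], array([0.4821, 0.0519])), (0.73, [146, 432], array([0.6418, 0.0049]))]
purple [292, 90, 16, 38, 505] [0.485  0.0529 0.048 ] [0.4875 0.0198 0.048 ]
purple [445, 228, 40, 20, 320] [ 0.6554 -0.0722  0.048 ] [ 0.6601 -0.0939  0.048 ]
green 39 [215 153] [222 168] [(153, 215), (153, 216), (153, 217), (154, 216), (154, 217), (155, 216), (155, 217), (155, 218), (156, 217), (156, 218), (157, 217), (158, 217), (158, 218), (158, 219), (159, 218), (159, 219), (160, 218), (160, 219), (161, 218), (161, 219), (161, 220), (162, 219), (162, 220), (163, 219), (163, 220), (163, 221), (164, 219), (164, 220), (164, 221), (165, 220)]
red 18 [218 161] [224 175] [(161, 221), (164, 222), (165, 223), (168, 224), (169, 224), (170, 223), (170, 224), (171, 222), (171, 223), (171, 224), (172, 221), (172, 222), (172, 223), (173, 220), (173, 221), (174, 219), (174, 220), (175, 218)]
```

Run:
```python
from h import *
a=cv2.imread("pics/scene0.png"); b=np.median([env.grab_frame("scene") for _ in range(5)],0).astype(np.uint8)
for n,f in (("before",a),("now",b)):
    for c in (156,160,163,166):
        print(n,c,[(r,*f[r,c][::-1].tolist()) for r in range(211,227)] if c in(160,163) else "")
P=env.calibration("scene")
# pan corner heights: template-match the near right corner and left corner
for nm,(x,y) in (("right",(209,187)),("left",(140,190))):
    T=a[y-10:y+10,x-10:x+10]; R=cv2.matchTemplate(b[y-20:y+40,x-20:x+20],T,cv2.TM_CCOEFF_NORMED); _,v,_,l=cv2.minMaxLoc(R); print(nm,round(v,2),"shift",l[0]-10,l[1]-10)
for z in (.085,.064,.061,.058): print(z,np.round([px("scene",(.69,-.10,z)),px("scene",(.65,-.07,z))],1).tolist())
```

```text
before 156 
before 160 [(211, 87, 87, 78), (212, 87, 85, 75), (213, 128, 31, 26), (214, 82, 62, 55), (215, 86, 85, 76), (216, 87, 86, 77), (217, 86, 86, 76), (218, 8, 64, 20), (219, 5, 55, 17), (220, 57, 71, 55), (221, 78, 77, 69), (222, 70, 70, 62), (223, 80, 79, 71), (224, 81, 79, 71), (225, 88, 87, 79), (226, 86, 85, 77)]
before 163 [(211, 153, 158, 161), (212, 87, 85, 77), (213, 87, 86, 77), (214, 126, 31, 24), (215, 73, 24, 22), (216, 88, 86, 77), (217, 87, 87, 77), (218, 87, 87, 78), (219, 7, 53, 18), (220, 6, 56, 15), (221, 24, 61, 29), (222, 86, 85, 77), (223, 87, 86, 76), (224, 87, 88, 78), (225, 87, 86, 76), (226, 86, 85, 76)]
before 166 
now 156 
now 160 [(211, 90, 89, 80), (212, 90, 89, 80), (213, 91, 90, 81), (214, 91, 90, 80), (215, 91, 91, 81), (216, 90, 90, 80), (217, 91, 90, 80), (218, 4, 65, 18), (219, 3, 57, 16), (220, 66, 58, 41), (221, 78, 6, 3), (222, 73, 70, 63), (223, 82, 82, 73), (224, 83, 81, 73), (225, 91, 91, 81), (226, 91, 90, 81)]
now 163 [(211, 160, 163, 167), (212, 90, 90, 80), (213, 90, 89, 80), (214, 91, 90, 80), (215, 90, 90, 81), (216, 91, 90, 80), (217, 90, 90, 81), (218, 91, 90, 80), (219, 7, 65, 19), (220, 3, 58, 15), (221, 30, 48, 15), (222, 78, 3, 1), (223, 91, 88, 79), (224, 91, 90, 80), (225, 82, 81, 74), (226, 82, 81, 73)]
now 166 
right 0.58 shift -10 22
left 0.89 shift 2 8
0.085 [[207.0, 177.0], [199.4, 197.5]]
0.064 [[214.0, 178.1], [206.3, 198.2]]
0.061 [[215.0, 178.2], [207.3, 198.3]]
0.058 [[216.0, 178.4], [208.3, 198.5]]
```

The needle has dropped about 7.5 px from its empty position, roughly 23 mm of sink, which is inside the 21–27 mm band. About 33 mm of the purple pull shows out of the mouth, so the tray is home.

```bash
python3 -c "
from bench import env
print(env.sign_off())"
```

```text
the job is handed in; nothing more can be done
None
```

The job is handed in: three pink crystals and one purple are on the pan with the needle's drop reading about 23 mm (green band 21–27), and the turned tray, holding the other two purples, is home against its stops with the purple end at the front; I viewed 18 pictures, four over the limit of 14.

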